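# Top up a truffle tray from the steel stock pot

### The job

Top up the empty brass tray with the truffles in the open steel pot. The pot sits deep in its stand, with only its rim in reach, so lift it out, stand it on the pink mat and let go; then take a fresh hold lower down, round its body, and tip every truffle into the tray, with the mouth low over it so that they roll in gently and do not drop far. Stand the empty pot upright on the mat again, and leave everything else where it is.

Things in the scene. Friction and masses are not known exactly. Their poses are not given: they have to be found in the camera images.
- pot: the open stainless-steel pot: round, 112 mm tall, 64 mm across the foot widening evenly to 68 mm at the mouth, wall 3 mm, floor 5 mm thick, no handle, 0.15 to 0.31 kg empty. It stands upright in one of the three holes of the stand, about 38 mm of it above the stand's deck, and holds eight truffles, filled to about 70 mm. Origin: centre of its underside; z points out of the mouth.
- pot_mouth (a point): centre of the pot's mouth, 112 mm above the pot's origin along its z
- stand: steel stand for three pots, fixed: 340 mm long (its x) by 104 mm wide (its y). The pots stand on its base plate (top 6 mm above the counter) and pass through 76 mm holes in its deck, whose top is 80 mm above the counter; holes at x = -108, 0 and +108 mm. Origin: centre of its underside.
- lidded_pot_a: bystander pot: stainless-steel, 110 mm tall, 64 mm across the foot, 68 mm at the top, closed by a black lid with a small knob on top (129 mm tall in all), 0.4 kg, standing in the stand. Leave it alone. Origin: centre of its underside, z up.
- lidded_pot_b: bystander pot: stainless-steel, 110 mm tall, 64 mm across the foot, 68 mm at the top, closed by a black lid with a small knob on top (129 mm tall in all), 0.4 kg, standing in the stand. Leave it alone. Origin: centre of its underside, z up.
- mat: round pink mat, 180 mm across and 4 mm thick, fixed to the counter. Origin: centre of its underside.
- empty_tray: the brass display tray that is empty, fixed: 170 mm (its x) by 200 mm (its y), 36 mm tall, walls and floor 4 mm thick, open on top; a small price card 52 mm tall stands outside the middle of its +x wall. Origin: centre of its underside, z up.
- full_tray: the same tray and card, full of red-tipped truffles heaped to 68 mm (all fixed). Leave it alone. Origin: centre of its underside.
- jar: jar with a brass lid, 68 mm across, 116 mm tall, loose bystander. Origin: centre of its underside.
- gift_box: dark box with pink ribbon, 88 x 128 mm, 45 mm tall, loose bystander. Origin: centre of its underside.
- tongs: steel serving tongs lying flat, 165 mm long (its x), 45 mm wide, 18 mm tall, loose bystander. Origin: about the middle of its underside.
- truffle1: a round chocolate truffle with a lemon-yellow tip, 25 mm across, 12 g, loose, in the pot at the start. Origin: its centre.
- truffle2: a round chocolate truffle with a lemon-yellow tip, 25 mm across, 12 g, loose, in the pot at the start. Origin: its centre.
- truffle3: a round chocolate truffle with a lemon-yellow tip, 25 mm across, 12 g, loose, in the pot at the start. Origin: its centre.
- truffle4: a round chocolate truffle with a lemon-yellow tip, 25 mm across, 12 g, loose, in the pot at the start. Origin: its centre.
- truffle5: a round chocolate truffle with a lemon-yellow tip, 25 mm across, 12 g, loose, in the pot at the start. Origin: its centre.
- truffle6: a round chocolate truffle with a lemon-yellow tip, 25 mm across, 12 g, loose, in the pot at the start. Origin: its centre.
- truffle7: a round chocolate truffle with a lemon-yellow tip, 25 mm across, 12 g, loose, in the pot at the start. Origin: its centre.
- truffle8: a round chocolate truffle with a lemon-yellow tip, 25 mm across, 12 g, loose, in the pot at the start. Origin: its centre.

How it is judged:
By the outcome, as a careful person would: the job done as asked, in the order asked, and still so for the second after the job is handed in, with the robot touching nothing.
It also fails if it takes over 67 s, if anything falls off the work surface, if the arm or the gripper's body presses on something with over 40 N, if the wrist force passes 120 N, or if a joint passes its speed limit or range.

### The arm

A 6-joint arm with a two-finger parallel gripper is mounted at the origin on the work surface. World frame = base frame: x ahead of the robot, y to its left, z up, the work surface at z = 0. Lengths are in m, angles in degrees, forces in N, time in s.
With the tool pointing down it reaches from about 0.375 to 0.9 m from the base axis. Payload 3.1 kg.
Tool frame: the origin (TCP) lies midway between the tips of the shut fingers; the grasp point (between the pads) lies 19 mm behind it; z points along the fingers, y is the line along which they close (so a half turn about z gives the same grasp; the last joint's range is limited). The gripper opens to 87 mm and grips with 3 to 60 N. Pads are 19 mm wide; open, the fingers measure 117 mm over their backs; the gripper's body (75 mm by 190 mm) begins 51 mm behind the grasp point.
Start: joints at [52.913, 30.224, 82.088, -0, 67.689, -10.227], TCP at [0.282, 0.558, 0.223] pointing down, gripper open.
Joint ranges: [-176.69, 176.69], [-43.24, 126.21], [12.49, 139.97], [-82, 262], [0, 151.66], [-163.58, 163.58]. Speed limits (degrees/s): [159.86, 159.86, 180, 180, 180, 180].

### API

Orientations are given as a 3x3 rotation matrix whose columns are the frame's x, y, z axes.
In Python, from cell import bot, imaging gives the robot as it stands. The module is installed in compiled form; this text tells all that it offers.
- The arm moves only by the shell command python3 -m creep 'ROWS' [FORCE]. ROWS is JSON, a list of rows, each an object of numbers: "wx", "wy", "wz": the turn, a rotation vector about the tool's x, y, z in rad; "tx", "ty", "tz": the shift along the tool's x, y, z in m; "gripper": the finger opening in m, from 0 to 0.087. A call has 1 to 20 rows; each row is the pose to reach, as a shift and turn from the pose commanded when the call began, along the tool's axes at that moment; what a row does not reach only later rows make up. A row lasts 1/8 s, in which the tool goes at most 62.5 mm and 10.7 degrees, less where a joint would pass 70% of its speed; a pose out of reach is approached as far as the arm can. A call with a gripper value outside its range is refused whole. The fingers move at their own pace and stop on an object; FORCE is the grip in N (left out, the last holds). Time passes only in rows, so rows that repeat a pose let the fingers close. It gives the time, the measured TCP pose, the force, the opening and the grip force at its end, in the units of the state.
- bot.state(): the state, without advancing time (a new reading comes with each control period).
- imaging.read_camera(name): name is "scene" or "side" or "wrist"; returns a dict with "color" (400x640x3 uint8, red, green, blue), "K" (3x3 intrinsics, pixels), "rvec" (rotation vector, rad) and "tvec" (3), from world to camera coordinates, as OpenCV has them. Camera axes: x right, y down, z forward; pixel columns grow to the right and rows downward; lengths in m; the calibration is good to about 2 mm. A picture is of the moment at which its call begins. There is no depth.
- bot.finish_job(): hands the job in; it is judged then, once.
The state is a dict: "time_s": time; "q": joint angles; "qvel": joint speeds; "joint_efforts": joint torques, N m; "ee_pos": TCP position; "eef_rot": TCP orientation; "wrist_force": force on the tool from outside, world axes, zero at the start; "ft_torque": the same for the moment, N m; "finger_gap": finger opening in m; "grip_force": force on a finger pad.
Only numpy, scipy, OpenCV 4.12 (cv2) and the standard library are available. Lean on these libraries where they do the work, as an engineer would, in place of code of your own. Each camera call takes 0.05 s, during which the arm holds its last target. There are 200 camera calls.

## Working session

There is one attempt and no reset: what is moved stays moved. The work goes in short steps, Python scripts to look and compute and a shell command to move; the robot and the scene stay as the last step left them, time stands still between calls to the robot, and variables do not carry over. Pictures are saved under pics/ and viewed, at most 10 in all, crops included, and the job is handed in when it is done.

```bash
mkdir -p pics
cat > h.py <<'E'
import numpy as np, cv2
from cell import bot, imaging
def cam(n):
    d=imaging.read_camera(n); R=cv2.Rodrigues(np.array(d['rvec'],float))[0]
    return d['color'],np.array(d['K']),R,np.array(d['tvec'],float).ravel()
def ray(c,uv,z):
    _,K,R,t=c; o=-R.T@t; d=R.T@np.linalg.inv(K)@np.array([uv[0],uv[1],1.]); return o+d*(z-o[2])/d[2]
def proj(c,p):
    _,K,R,t=c; q=K@(R@np.array(p,float)+t); return q[:2]/q[2]
def save(c,n): cv2.imwrite('pics/'+n,c[0][:,:,::-1])
E
python3 - <<'E'
from h import *
for n in('scene','side'):
    c=cam(n); save(c,n+'0.png'); print(n,-c[2].T@c[3],c[2][2])
s=bot.state();print(s)
E
```

```text
scene [ 1.06578114 -0.49248875  0.70804613] [-0.54634897  0.51825661 -0.65796116]
side [0.37245935 0.58038578 0.85135256] [ 0.20076527 -0.63527951 -0.74573001]
{'time_s': 0.1, 'q': array([ 5.29120134e+01,  3.02739118e+01,  8.21489745e+01,  4.16442676e-04,
        6.76922243e+01, -1.02264528e+01]), 'qvel': array([ 0.05937177, -0.20290982, -0.25565641,  0.05653002,  0.03377487,
       -0.01792893]), 'joint_efforts': array([-8.02753311e-04, -4.40992928e+01, -1.77148747e+01,  6.33848459e-02,
        5.34937601e-02, -5.37253459e-05]), 'ee_pos': array([0.28194876, 0.55703617, 0.22166699]), 'eef_rot': array([[-8.92099605e-01,  4.51837155e-01, -1.21690763e-03],
       [ 4.51838647e-01,  8.92098246e-01, -1.59859105e-03],
       [ 3.63298332e-04, -1.97594834e-03, -9.99997982e-01]]), 'wrist_force': array([-0.71437473, -1.12180067,  0.240357  ]), 'ft_torque': array([ 0.0374552 , -0.01922013,  0.08358157]), 'grip_force': 0.0, 'finger_gap': 0.08703487950848153}
```

View pics/scene0.png

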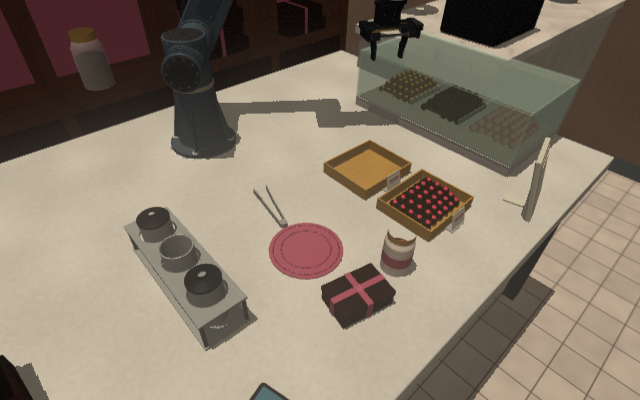

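View pics/side0.png

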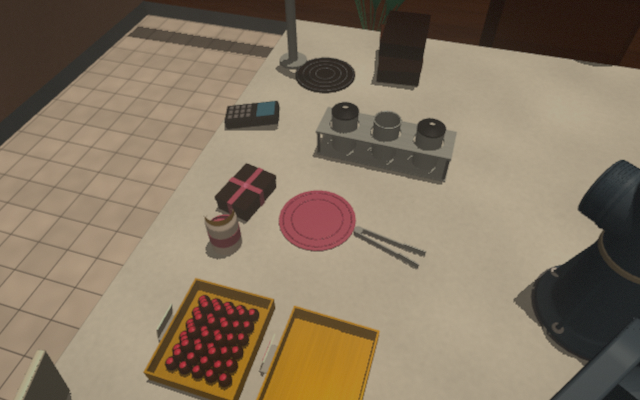

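The scene view shows the stand at left, with the open pot in its middle hole, rim near (178,246). The mat is at (306,250), the empty tray at (367,168) and the full tray at (425,203). In the side view the pot is at (387,120), the mat at (317,220) and the empty tray at the bottom, cut off.

Run:
```python
from h import *
A=cam('scene');B=cam('side')
for c,u in((A,(178,243)),(B,(387,119))): print('pot~',ray(c,u,.118))
for c in(A,B):
    h=cv2.cvtColor(c[0],cv2.COLOR_RGB2HSV)
    m=((h[...,0]>165)|(h[...,0]<5))&(h[...,1]>70)&(h[...,2]>110); m[:100]=0
    n,l,s,ce=cv2.connectedComponentsWithStats(m.astype(np.uint8)); i=1+np.argmax(s[1:,4])
    cn=max(cv2.findContours((l==i).astype(np.uint8),0,1)[0],key=cv2.contourArea)
    P=np.array([ray(c,p[0],.004)[:2] for p in cn]).astype(np.float32); print('mat',cv2.minEnclosingCircle(P),s[i])
for u in((324,168),(370,141),(411,166),(367,194)): print('tray',ray(A,u,.036 if u[1]!=194 else 0))
for u in((362,141),(123,224),(168,207),(247,300),(206,340)): print('x',u,ray(A,u,.08))
for u in((318,132),(320,112),(456,131),(449,159)): print('side',u,ray(B,u,.08))
for u in((254,190),(266,186),(285,226)): print('tong',ray(A,u,.01))
for u in((398,268),):print('jar',ray(A,u,0))
def crop(c,x,y,w,h,k): return cv2.resize(c[0][y:y+h,x:x+w],None,fx=k,fy=k,interpolation=2)
a=np.hstack([crop(A,110,200,140,100,5.7)[:560,:400*2]]);
im=np.vstack([np.hstack([crop(A,140,215,80,60,5),crop(B,347,90,80,60,5)]),crop(A,310,130,160,60,5)])
cv2.imwrite('pics/z1.png',im[:,:,::-1]);print(im.shape)
```

```text
pot~ [ 0.48339563 -0.32174852  0.118     ]
pot~ [ 0.4872237  -0.33130067  0.118     ]
mat ((0.589480459690094, -0.0701698437333107), 0.0898929312825203) [ 269  223   74   56 3266]
mat ((0.5879994034767151, -0.06866780668497086), 0.09008035063743591) [ 279  191   77   60 3627]
tray [0.41345033 0.15743012 0.036     ]
tray [0.40508411 0.36791335 0.036     ]
tray [0.57509079 0.3562532  0.036     ]
tray [0.54858367 0.19802095 0.        ]
x (362, 141) [0.43260069 0.29355017 0.08      ]
x (123, 224) [ 0.31047614 -0.37478077  0.08      ]
x (168, 207) [ 0.32428987 -0.272309    0.08      ]
x (247, 300) [ 0.66499829 -0.28472122  0.08      ]
x (206, 340) [ 0.68503043 -0.38462538  0.08      ]
side (318, 132) [ 0.64961971 -0.27894017  0.08      ]
side (320, 112) [ 0.66838976 -0.35735053  0.08      ]
side (456, 131) [ 0.31706554 -0.38074594  0.08      ]
side (449, 159) [ 0.32203013 -0.27329472  0.08      ]
tong [ 0.33408629 -0.03620117  0.01      ]
tong [ 3.41988261e-01 -3.06574744e-04  1.00000000e-02]
tong [ 0.50237874 -0.06220448  0.01      ]
jar [7.74844248e-01 5.14695545e-02 1.11022302e-16]
(600, 800, 3)
```

View pics/z1.png

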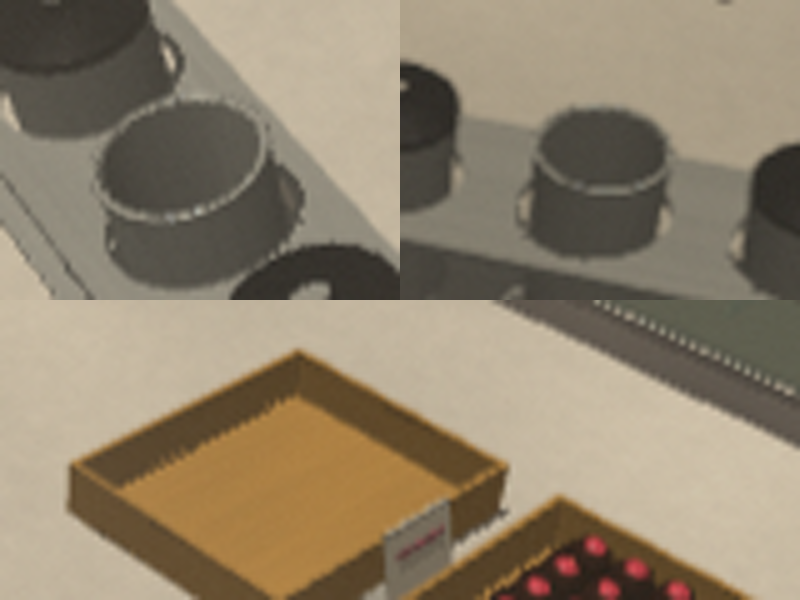

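The enlarged crop shows the open pot's rim: scene left (98,175), right (268,140), bottom (175,218), and side x 535–668, y 107–192. It also shows the empty tray's top corners at crop (70,465), (298,350) and (508,465).

```bash
cat >> h.py <<'E'
import json
def log():
    s=bot.state(); open('log','a').write(json.dumps([list(s['q']),list(s['ee_pos']),np.array(s['eef_rot']).tolist()])+'\n')
    for k in('time_s','q','ee_pos','wrist_force','finger_gap','grip_force'):print(k,np.round(s[k],3))
    print(np.round(s['eef_rot'],3)); return s
def to_tool(s,p): return np.array(s['eef_rot']).T@(np.array(p)-s['ee_pos'])
E
python3 - <<'E'
from h import *
A=cam('scene');B=cam('side')
def circ(c,pts,ox,oy):
    P=np.array([ray(c,(x/5+ox-.4,y/5+oy-.4),.118)[:2] for x,y in pts],np.float32)
    M=np.c_[2*P,np.ones(len(P))];x=np.linalg.lstsq(M,(P**2).sum(1),rcond=None)[0];print(x[:2],np.sqrt(x[2]+x[:2]@x[:2]))
circ(A,[(98,175),(182,97),(268,140),(175,218),(110,205),(240,198)],140,215)
circ(B,[(135,150),(195,107),(268,150),(200,192),(150,178),(250,180)],347,90)
T=[ray(A,(x/5+310-.4,(y-300)/5+130-.4),.036) for x,y in((70,465),(298,350),(508,465))];print(T)
print('tray',(T[0]+T[2])/2)
# stand dir from black lids (top ~z .116)
for c in(A,B):
  g=c[0].max(2)<60
  n,l,s,ce=cv2.connectedComponentsWithStats(g.astype(np.uint8))
  for i in range(1,n):
    if 250<s[i,4]<1500: print(ce[i],s[i,4],ray(c,ce[i],.118))
s=log(); print(to_tool(s,[.485,-.327,.2]))
E
```

```text
[ 0.48843762 -0.32770345] 0.03379980460839412
[ 0.48785371 -0.32946152] 0.03297270504524403
[array([0.39318446, 0.17509206, 0.036     ]), array([0.39786089, 0.37225427, 0.036     ]), array([0.56496463, 0.37070571, 0.036     ])]
tray [0.47907455 0.27289888 0.036     ]
[452.84105431 103.63498403] 1252 [0.51395487 0.63736309 0.118     ]
[425.37567568 202.18558559] 1110 [0.74395989 0.16203843 0.118     ]
[523.87106017 271.66332378] 698 [0.99140153 0.13495514 0.118     ]
[202.91068814 277.48316252] 683 [ 0.59356726 -0.32943606  0.118     ]
[380.609375   295.89583333] 384 [ 0.84264563 -0.11369877  0.118     ]
[350.43225806 316.13870968] 310 [ 0.83488079 -0.18447135  0.118     ]
[ 11.36888889 382.55555556] 900 [ 0.5756661 -0.6394586  0.118    ]
[324.29272152  74.54272152] 1264 [ 0.69057148 -0.47115591  0.118     ]
[252.61102107 118.68071313] 617 [ 0.80625724 -0.23897437  0.118     ]
[344.8005698 111.5982906] 351 [ 0.59454211 -0.33020058  0.118     ]
[430.94056848 128.14211886] 387 [ 0.3787113  -0.32705914  0.118     ]
[265.39655172 182.86494253] 348 [ 0.69547935 -0.04414166  0.118     ]
[225.67197452 195.15286624] 314 [0.76300402 0.01307431 0.118     ]
[246.41360294 204.64889706] 544 [0.71045448 0.02504708 0.118     ]
[623.73743017 386.39851024] 537 [0.00926148 0.20002183 0.118     ]
time_s 0.3
q [ 52.914  30.245  82.11   -0.     67.688 -10.228]
ee_pos [0.282 0.557 0.222]
wrist_force [0.597 0.5   0.156]
finger_gap 0.087
grip_force 0.0
[[-0.892  0.452 -0.   ]
 [ 0.452  0.892 -0.001]
 [ 0.    -0.001 -1.   ]]
[-0.58047961 -0.69734191  0.02263703]
```

```bash
python3 -m creep '[{"wz":2.69,"tx":-0.584,"ty":-0.697,"tz":0.02,"gripper":0.087},{"wz":2.69,"tx":-0.584,"ty":-0.697,"tz":0.02,"gripper":0.087},{"wz":2.69,"tx":-0.584,"ty":-0.697,"tz":0.02,"gripper":0.087},{"wz":2.69,"tx":-0.584,"ty":-0.697,"tz":0.02,"gripper":0.087},{"wz":2.69,"tx":-0.584,"ty":-0.697,"tz":0.02,"gripper":0.087},{"wz":2.69,"tx":-0.584,"ty":-0.697,"tz":0.02,"gripper":0.087},{"wz":2.69,"tx":-0.584,"ty":-0.697,"tz":0.02,"gripper":0.087},{"wz":2.69,"tx":-0.584,"ty":-0.697,"tz":0.02,"gripper":0.087},{"wz":2.69,"tx":-0.584,"ty":-0.697,"tz":0.02,"gripper":0.087}]'; python3 -c "
from h import *;log()"; python3 -m creep '[{"gripper":0.087}]' >/dev/null; python3 -c "
from h import *;s=log();print('to',to_tool(s,[.488,-.3285,.2]))"
```

```text
time_s 0.3
q [ 52.914  30.245  82.11   -0.     67.688 -10.228]
ee_pos [0.282 0.557 0.222]
wrist_force [0.597 0.5   0.156]
finger_gap 0.087
grip_force 0.0
[[-0.892  0.452 -0.   ]
 [ 0.452  0.892 -0.001]
 [ 0.    -0.001 -1.   ]]
time_s 0.3
q [ 52.914  30.245  82.11   -0.     67.688 -10.228]
ee_pos [0.282 0.557 0.222]
wrist_force [0.597 0.5   0.156]
finger_gap 0.087
grip_force 0.0
[[-0.892  0.452 -0.   ]
 [ 0.452  0.892 -0.001]
 [ 0.    -0.001 -1.   ]]
to [-0.58383367 -0.69732476  0.02263658]schema error: expected keys wx, wy, wz, tx, ty, tz, gripper
schema error: expected keys wx, wy, wz, tx, ty, tz, gripper
```

```bash
python3 -m creep '[{"wx":0,"wy":0,"wz":2.69,"tx":-0.584,"ty":-0.697,"tz":0.02,"gripper":0.087},{"wx":0,"wy":0,"wz":2.69,"tx":-0.584,"ty":-0.697,"tz":0.02,"gripper":0.087},{"wx":0,"wy":0,"wz":2.69,"tx":-0.584,"ty":-0.697,"tz":0.02,"gripper":0.087},{"wx":0,"wy":0,"wz":2.69,"tx":-0.584,"ty":-0.697,"tz":0.02,"gripper":0.087},{"wx":0,"wy":0,"wz":2.69,"tx":-0.584,"ty":-0.697,"tz":0.02,"gripper":0.087},{"wx":0,"wy":0,"wz":2.69,"tx":-0.584,"ty":-0.697,"tz":0.02,"gripper":0.087},{"wx":0,"wy":0,"wz":2.69,"tx":-0.584,"ty":-0.697,"tz":0.02,"gripper":0.087},{"wx":0,"wy":0,"wz":2.69,"tx":-0.584,"ty":-0.697,"tz":0.02,"gripper":0.087}]'; python3 -c "
from h import *;s=log();print('to',to_tool(s,[.488,-.3285,.2]))"
```

```text
time_s: 1.3
ee_pos: [0.3962, 0.0687, 0.2119]
eef_rot: [[0.393, 0.919, 0.002], [0.919, -0.393, -0.0], [0.001, 0.001, -1.0]]
wrist_force: [1.9, 0.7, 0.2]
finger_gap: 0.087
grip_force: 0.0
time_s 1.3
q [-6.18700e+00  1.40210e+01  1.13088e+02  1.00000e-02  5.28000e+01
  1.69630e+01]
ee_pos [0.396 0.069 0.212]
wrist_force [1.941 0.663 0.194]
finger_gap 0.087
grip_force 0.0
[[ 0.393  0.919  0.002]
 [ 0.919 -0.393 -0.   ]
 [ 0.001  0.001 -1.   ]]
to [-0.32914551  0.24059503  0.01206518]
```

```bash
python3 -m creep '[{"wx":0,"wy":0,"wz":1.18,"tx":-0.328,"ty":0.240,"tz":0.012,"gripper":0.087},{"wx":0,"wy":0,"wz":1.18,"tx":-0.328,"ty":0.240,"tz":0.012,"gripper":0.087},{"wx":0,"wy":0,"wz":1.18,"tx":-0.328,"ty":0.240,"tz":0.012,"gripper":0.087},{"wx":0,"wy":0,"wz":1.18,"tx":-0.328,"ty":0.240,"tz":0.012,"gripper":0.087},{"wx":0,"wy":0,"wz":1.18,"tx":-0.328,"ty":0.240,"tz":0.012,"gripper":0.087},{"wx":0,"wy":0,"wz":1.18,"tx":-0.328,"ty":0.240,"tz":0.012,"gripper":0.087},{"wx":0,"wy":0,"wz":1.18,"tx":-0.328,"ty":0.240,"tz":0.012,"gripper":0.087},{"wx":0,"wy":0,"wz":1.18,"tx":-0.328,"ty":0.240,"tz":0.012,"gripper":0.087},{"wx":0,"wy":0,"wz":1.18,"tx":-0.328,"ty":0.240,"tz":0.012,"gripper":0.087},{"wx":0,"wy":0,"wz":1.18,"tx":-0.328,"ty":0.240,"tz":0.012,"gripper":0.087}]'
python3 - <<'E'
from h import *
s=log();print('to',to_tool(s,[.488,-.3285,.2]))
save(cam('wrist'),'w1.png')
E
```

```text
time_s: 2.55
ee_pos: [0.4894, -0.3229, 0.1996]
eef_rot: [[1.0, -0.005, -0.001], [-0.005, -1.0, 0.001], [-0.001, -0.001, -1.0]]
wrist_force: [0.0, 0.6, 0.2]
finger_gap: 0.0869
grip_force: 0.0
time_s 2.55
q [-4.4336e+01  2.8821e+01  8.9115e+01  1.3000e-02  6.2140e+01  4.5971e+01]
ee_pos [ 0.489 -0.323  0.2  ]
wrist_force [0.043 0.575 0.175]
finger_gap 0.087
grip_force 0.0
[[ 1.    -0.005 -0.001]
 [-0.005 -1.     0.001]
 [-0.001 -0.001 -1.   ]]
to [-0.00132435  0.00563663 -0.00040858]
```

View pics/w1.png

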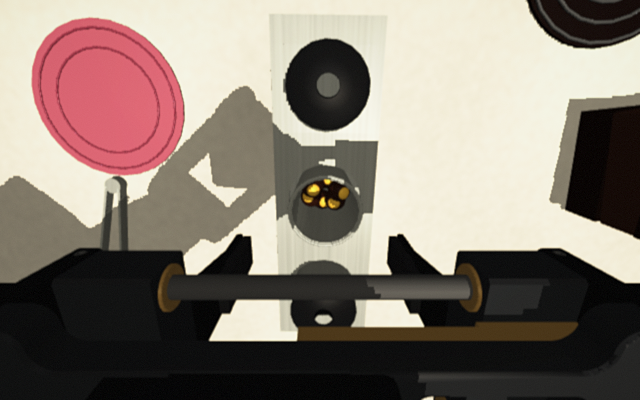

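The wrist view shows the truffles in the middle pot, whose rim spans about u 290–363, v 177–243. The two lidded pots are at (328,85) and (323,290), and the tongs are at (115,210) by the mat.

Run:
```python
from h import *
c=cam('wrist')
for u in((326.5,210),(290,208),(363,208),(326,243),(326,177)): print(u,ray(c,u,.118))
g=cv2.cvtColor(c[0],cv2.COLOR_RGB2GRAY)
im=cv2.resize(c[0][160:260,260:400],None,fx=5,fy=5,interpolation=2);cv2.imwrite('pics/w2.png',im[:,:,::-1])
L=[json.loads(l) for l in open('log')]
M=[];y=[]
for q,p,R in L:
    a,b,cc=np.radians(q[0]),np.radians(q[1]),np.radians(q[1]+q[2]); R=np.array(R)
    S,C=np.sin,np.cos; ca,sa=C(a),S(a)
    # a1,L2,A,B,e,d1,D
    rr=np.array([1,S(b),S(cc),C(cc)])
    M.append([*(ca*rr),-sa,0,R[0,2]]);M.append([*(sa*rr),ca,0,R[1,2]]);M.append([0,C(b),C(cc),-S(cc),0,1,R[2,2]]);y+=p
x,res,rk,sv=np.linalg.lstsq(np.array(M),y,rcond=None);print(x,rk,sv,np.abs(np.array(M)@x-y).max())
s=log();print('to',to_tool(s,[.488,-.3285,.2]))
```

```text
(326.5, 210) [ 0.48738573 -0.33006853  0.118     ]
(290, 208) [ 0.48952138 -0.2963139   0.118     ]
(363, 208) [ 0.48915834 -0.36380266  0.118     ]
(326, 243) [ 0.45382499 -0.32964152  0.118     ]
(326, 177) [ 0.51854486 -0.32957156  0.118     ]
[4.03451348e-15 5.88000000e-01 3.91700000e-01 1.14100000e-01
 1.11000000e-01 2.74200000e-01 3.05462000e-01] 7 [4.39992741e+00 3.24102252e+00 2.23606798e+00 3.29786406e-01
 1.62828179e-01 3.37582397e-02 2.99830082e-04] 2.498001805406602e-16
time_s 2.65
q [-4.4339e+01  2.8822e+01  8.9072e+01  5.0000e-03  6.2129e+01  4.5974e+01]
ee_pos [ 0.49  -0.323  0.2  ]
wrist_force [-0.689 -0.204  0.23 ]
finger_gap 0.087
grip_force 0.0
[[ 1.    -0.006 -0.   ]
 [-0.006 -1.     0.   ]
 [-0.    -0.    -1.   ]]
to [-0.00163774  0.00523676 -0.00020363]
```

View pics/w2.png

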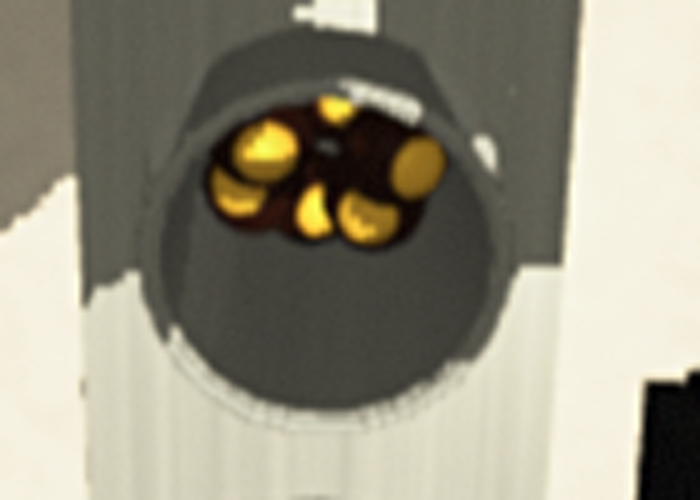

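The crop shows the rim circle at u 140–510, v 80–425, so its centre is at full-frame (325,210), i.e. the pot is at about (0.488, -0.329). The truffles lie well below the rim.

```bash
python3 -m creep '[{"wx":0,"wy":0,"wz":0,"tx":-0.002,"ty":0.006,"tz":0,"gripper":0.087},{"wx":0,"wy":0,"wz":0,"tx":-0.002,"ty":0.006,"tz":0.04,"gripper":0.087},{"wx":0,"wy":0,"wz":0,"tx":-0.002,"ty":0.006,"tz":0.07,"gripper":0.087},{"wx":0,"wy":0,"wz":0,"tx":-0.002,"ty":0.006,"tz":0.095,"gripper":0.087},{"wx":0,"wy":0,"wz":0,"tx":-0.002,"ty":0.006,"tz":0.114,"gripper":0.087},{"wx":0,"wy":0,"wz":0,"tx":-0.002,"ty":0.006,"tz":0.114,"gripper":0.087}]'
python3 - <<'E'
from h import *
s=log();c=cam('scene');cv2.imwrite('pics/s2.png',cv2.resize(c[0][170:320,80:280],None,fx=3,fy=3)[:,:,::-1])
E
```

```text
time_s: 3.4
ee_pos: [0.4868, -0.33, 0.0842]
eef_rot: [[1.0, -0.007, -0.003], [-0.007, -1.0, 0.002], [-0.003, -0.002, -1.0]]
wrist_force: [-0.2, -0.1, 0.9]
finger_gap: 0.087
grip_force: 0.0
time_s 3.4
q [-4.5009e+01  3.8185e+01  9.3758e+01 -9.0000e-03  4.8254e+01  4.5403e+01]
ee_pos [ 0.487 -0.33   0.084]
wrist_force [-0.232 -0.102  0.894]
finger_gap 0.087
grip_force 0.0
[[ 1.    -0.007 -0.003]
 [-0.007 -1.     0.002]
 [-0.003 -0.002 -1.   ]]
```

View pics/s2.png

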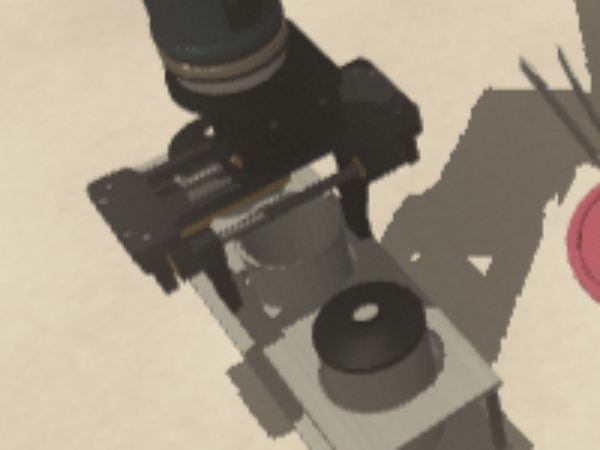

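The fingers straddle the open pot, clear of the deck and of both lidded pots. Closing now.

```bash
python3 -m creep '[{"wx":0,"wy":0,"wz":0,"tx":0,"ty":0,"tz":0,"gripper":0.055},{"wx":0,"wy":0,"wz":0,"tx":0,"ty":0,"tz":0,"gripper":0.055},{"wx":0,"wy":0,"wz":0,"tx":0,"ty":0,"tz":0,"gripper":0.055},{"wx":0,"wy":0,"wz":0,"tx":0,"ty":0,"tz":0,"gripper":0.055},{"wx":0,"wy":0,"wz":0,"tx":0,"ty":0,"tz":0,"gripper":0.055},{"wx":0,"wy":0,"wz":0,"tx":0,"ty":0,"tz":0,"gripper":0.055}]' 35; python3 -m creep '[{"wx":0,"wy":0,"wz":0,"tx":0,"ty":0,"tz":-0.01,"gripper":0.055},{"wx":0,"wy":0,"wz":0,"tx":0,"ty":0,"tz":-0.03,"gripper":0.055},{"wx":0,"wy":0,"wz":0,"tx":0,"ty":0,"tz":-0.05,"gripper":0.055},{"wx":0,"wy":0,"wz":0,"tx":0,"ty":0,"tz":-0.07,"gripper":0.055},{"wx":0,"wy":0,"wz":0,"tx":0,"ty":0,"tz":-0.09,"gripper":0.055},{"wx":0,"wy":0,"wz":0,"tx":0,"ty":0,"tz":-0.11,"gripper":0.055},{"wx":0,"wy":0,"wz":0,"tx":0,"ty":0,"tz":-0.13,"gripper":0.055},{"wx":0,"wy":0,"wz":0,"tx":0,"ty":0,"tz":-0.13,"gripper":0.055}]'
python3 - <<'E'
from h import *
s=log();c=cam('scene');save(c,'s3.png')
E
```

```text
time_s: 4.2
ee_pos: [0.488, -0.3301, 0.0864]
eef_rot: [[1.0, -0.007, 0.001], [-0.007, -1.0, 0.0], [0.001, -0.0, -1.0]]
wrist_force: [-0.2, 3.8, 6.0]
finger_gap: 0.0677
grip_force: 34.9
time_s: 5.2
ee_pos: [0.4883, -0.3318, 0.2169]
eef_rot: [[1.0, -0.007, 0.002], [-0.007, -1.0, -0.003], [0.002, 0.003, -1.0]]
wrist_force: [-0.1, -1.2, -3.9]
finger_gap: 0.0667
grip_force: 34.9
time_s 5.2
q [-4.5014e+01  2.7819e+01  8.7722e+01 -3.5000e-02  6.4227e+01  4.5417e+01]
ee_pos [ 0.488 -0.332  0.217]
wrist_force [-0.052 -1.229 -3.938]
finger_gap 0.067
grip_force 34.898
[[ 1.    -0.007  0.002]
 [-0.007 -1.    -0.003]
 [ 0.002  0.003 -1.   ]]
```

View pics/s3.png

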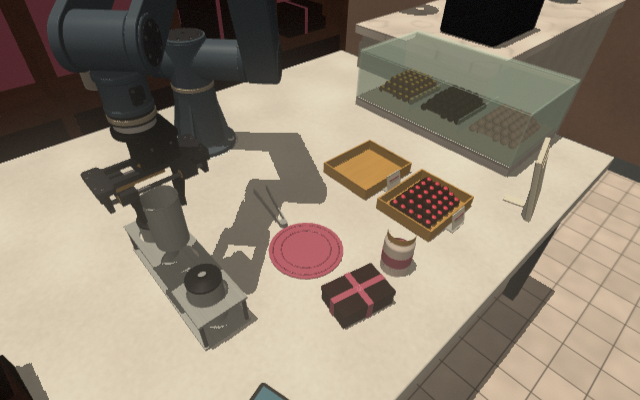

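The pot is lifted out and hangs upright from the rim grip; its foot is near (172,250). The other pots and objects are where they were.

```bash
cat > kin.py <<'E'
import numpy as np
from scipy.spatial.transform import Rotation as Ro
from scipy.optimize import least_squares
lo=np.array([-176,-43,13,-81,1,-163.]);hi=np.array([176,126,139,261,151,163.])
def fk(q):
    q1,q2,q3,q4,q5,q6=np.radians(q)
    R0=Ro.from_euler('z',q1); b=q2+q3; S,C=np.sin,np.cos
    p=R0.apply([.588*S(q2)+.3917*S(b)+.1141*C(b),.111,.2742+.588*C(q2)+.3917*C(b)-.1141*S(b)])
    R=(R0*Ro.from_euler('YZYZ'[:3],[b,q4,q5])*Ro.from_euler('z',q6+np.pi/2)).as_matrix()
    return p,p+.305462*R[:,2],R
def ik(p,R,q0):
    def f(q):
        _,t,r=fk(q); return np.r_[(t-p)*10,(r-R).ravel()]
    s=least_squares(f,np.clip(q0,lo+.1,hi-.1),bounds=(lo,hi)); return s.x,np.abs(s.fun).max()
def pose(psi,phi,roll=0):
    "tool z azimuth psi, phi deg below horizontal, tool y horizontal"
    a,b=np.radians([psi,phi]); z=np.array([np.cos(a)*np.cos(b),np.sin(a)*np.cos(b),-np.sin(b)]); y=np.array([-np.sin(a),np.cos(a),0])
    return np.c_[np.cross(y,z),y,z]@Ro.from_euler('z',roll,degrees=True).as_matrix()
E
python3 - <<'E'
from h import *; from kin import *
s=bot.state(); _,t,R=fk(s['q']); print(t-s['ee_pos'],np.abs(R-s['eef_rot']).max())
for pp in((.589,-.07),(.62,-.09),(.61,-.11)):
  for psi in(-60,-30,-15,0,15,30,45):
    out=[]
    for phi in(10,20,30):
      best=None
      for roll in(0,180):
       for g in([0,20,110,0,20,0],[0,20,110,180,30,0],[0,20,110,-60,60,0],[0,20,110,60,60,0],[-40,20,110,60,60,-90]):
        Rt=pose(psi,phi,roll); gp=np.array([*pp,.068])-.008*Rt[:,2]; q,e=ik(gp+.019*Rt[:,2],Rt,np.array(g,float))
        if e<1e-3:
            m=min((q-lo).min(),(hi-q).min())
            if best is None or m>best[0]: best=(m,q,roll,fk(q)[0])
      if best: out.append((phi,best[2],np.round(best[1]).astype(int).tolist(),np.round(best[3],2).tolist()))
    print(pp,psi,*out,sep='\n   ')
E
```

```text
[-2.77555756e-16  5.55111512e-17 -2.77555756e-17] 3.0054084221298183e-16
(0.589, -0.07)
   -60
   (10, 180, [9, 65, 108, 250, 78, -96], [0.44, 0.18, 0.12])
   (20, 180, [7, 59, 110, 251, 66, -101], [0.45, 0.17, 0.17])
   (30, 180, [5, 54, 110, 255, 54, -108], [0.46, 0.15, 0.22])
(0.589, -0.07)
   -30
   (10, 180, [-6, 72, 126, 204, 97, -83], [0.34, 0.07, 0.12])
   (20, 0, [-7, 64, 127, 202, 81, 95], [0.35, 0.07, 0.17])
   (30, 180, [-8, 56, 127, 201, 63, -89], [0.37, 0.06, 0.22])
(0.589, -0.07)
   -15
   (10, 0, [-20, 76, 131, 175, 108, 88], [0.31, 0.01, 0.12])
   (20, 180, [-20, 68, 132, 175, 90, -92], [0.32, 0.0, 0.17])
   (30, 180, [-20, 58, 131, 176, 69, -91], [0.34, -0.0, 0.22])
(0.589, -0.07)
   0
   (10, 180, [-34, 77, 132, 145, 103, -106], [0.3, -0.07, 0.12])
   (20, 180, [-33, 68, 133, 149, 88, -101], [0.31, -0.07, 0.17])
   (30, 180, [-31, 58, 131, 151, 68, -95], [0.33, -0.07, 0.22])
(0.589, -0.07)
   15
   (10, 180, [-44, 73, 127, 122, 90, -107], [0.31, -0.15, 0.12])
   (20, 180, [-42, 65, 128, 126, 77, -101], [0.32, -0.14, 0.17])
   (30, 180, [-39, 56, 127, 127, 62, -93],
[... 2683 characters left out ...]
17])
   (30, 180, [-35, 56, 127, 146, 62, -92], [0.35, -0.11, 0.22])
(0.61, -0.11)
   15
   (10, 180, [-46, 69, 122, 120, 86, -100], [0.33, -0.19, 0.12])
   (20, 180, [-45, 62, 123, 122, 73, -95], [0.34, -0.18, 0.17])
   (30, 180, [-42, 55, 122, 122, 58, -87], [0.36, -0.18, 0.22])
(0.61, -0.11)
   30
   (10, 180, [-50, 66, 113, 100, 80, -90], [0.36, -0.25, 0.12])
   (20, 180, [-48, 60, 115, 100, 69, -84], [0.37, -0.25, 0.17])
   (30, 180, [-45, 54, 115, 98, 58, -77], [0.39, -0.24, 0.22])
(0.61, -0.11)
   45
   (10, 180, [-50, 65, 103, 83, 81, -78], [0.4, -0.32, 0.12])
   (20, 180, [-49, 59, 105, 81, 72, -73], [0.41, -0.31, 0.17])
   (30, 180, [-46, 54, 105, 77, 63, -66], [0.43, -0.29, 0.22])
```

```bash
python3 -m creep '[{"wx":0,"wy":0,"wz":0,"tx":0,"ty":0,"tz":-0.04,"gripper":0.055},{"wx":0,"wy":0,"wz":0,"tx":0,"ty":-0.03,"tz":-0.05,"gripper":0.055},{"wx":0,"wy":0,"wz":0,"tx":0.015,"ty":-0.065,"tz":-0.05,"gripper":0.055},{"wx":0,"wy":0,"wz":0,"tx":0.04,"ty":-0.1,"tz":-0.05,"gripper":0.055},{"wx":0,"wy":0,"wz":0,"tx":0.065,"ty":-0.135,"tz":-0.05,"gripper":0.055},{"wx":0,"wy":0,"wz":0,"tx":0.09,"ty":-0.175,"tz":-0.05,"gripper":0.055},{"wx":0,"wy":0,"wz":0,"tx":0.11,"ty":-0.215,"tz":-0.03,"gripper":0.055},{"wx":0,"wy":0,"wz":0,"tx":0.122,"ty":-0.247,"tz":0,"gripper":0.055},{"wx":0,"wy":0,"wz":0,"tx":0.122,"ty":-0.247,"tz":0.04,"gripper":0.055},{"wx":0,"wy":0,"wz":0,"tx":0.122,"ty":-0.247,"tz":0.08,"gripper":0.055},{"wx":0,"wy":0,"wz":0,"tx":0.122,"ty":-0.247,"tz":0.11,"gripper":0.055},{"wx":0,"wy":0,"wz":0,"tx":0.122,"ty":-0.247,"tz":0.124,"gripper":0.055},{"wx":0,"wy":0,"wz":0,"tx":0.122,"ty":-0.247,"tz":0.124,"gripper":0.055}]'
python3 - <<'E'
from h import *; from kin import *
s=log()
# plan: grasp -> lift -> transit -> pour, warm-started
def path(psi0,psi1,phi0,roll,pot=(.61,-.085),xy1=(.479,.19)):
    R=pose(psi0,phi0,roll); best=None
    for g in([-40,60,120,120,80,-90],[-20,60,120,170,80,-90],[-40,60,120,120,80,90]):
        q,e=ik(np.array([*pot,.062])+.013*R[:,2],R,np.array(g,float))
        if e<1e-3 and(best is None or abs(q[5])<abs(best[5])): best=q
    if best is None: return print(psi0,psi1,'no')
    q=best; print(psi0,psi1,roll,'start',np.round(q)); W=[]
    for a in np.linspace(0,1,8)[1:]: W.append((np.array([*pot,.062+.15*a]),psi0,phi0))
    for a in np.linspace(0,1,15)[1:]: W.append((np.r_[(1-a)*np.array(pot)+a*np.array(xy1),.212],psi0+a*(psi1-psi0),phi0))
    for a in np.linspace(0,1,15)[1:]: W.append((np.r_[xy1,.212-.1*a],psi1,phi0+a*125))
    mx=0;me=0
    for i,(g,ps,ph) in enumerate(W):
        R=pose(ps,ph,roll); n,e=ik(g+.013*R[:,2],R,q); mx=max(mx,np.abs(n-q).max());me=max(me,e); q=n
        if i in(6,20,27,34): print('  ',np.round(q),round(e,4),round(mx))
for a in((15,60),(15,90),(0,60),(0,30),(-15,30),(-15,60),(-30,30),(-30,0)):
    path(*a,20,180)
E
```

```text
time_s: 6.88
ee_pos: [0.6105, -0.0844, 0.0901]
eef_rot: [[1.0, -0.007, -0.003], [-0.007, -1.0, 0.001], [-0.003, -0.001, -1.0]]
wrist_force: [0.2, -0.3, -2.8]
finger_gap: 0.067
grip_force: 34.9
time_s 6.875
q [-1.8245e+01  3.9305e+01  8.9326e+01 -9.0000e-03  5.1556e+01  7.2182e+01]
ee_pos [ 0.61  -0.084  0.09 ]
wrist_force [ 0.164 -0.339 -2.848]
finger_gap 0.067
grip_force 34.902
[[ 1.    -0.007 -0.003]
 [-0.007 -1.     0.001]
 [-0.003 -0.001 -1.   ]]
15 60 180 start [-41.  64. 124. 126.  74. -97.]
   [-41.  41. 126. 119.  63. -78.] 0.0 4
   [-27.  41. 131.  90.  70. -82.] 0.0 4
   [  6.  26. 106.   9.  43.  29.] 0.0 21
   [ 25.  54.  75. -29.  99.  63.] 0.0 21
15 90 180 start [-41.  64. 124. 126.  74. -97.]
   [-41.  41. 126. 119.  63. -78.] 0.0 4
   [-23.  42. 110.  61.  82. -64.] 0.0 6
   [  5.  27. 104.  10.  49.  -2.] 0.0 13
   [ 32.  51.  87. -45.  82.  55.] 0.0 13
0 60 180 start [-33.  66. 129. 149.  83. -98.]
   [-33.  41. 131. 145.  64. -85.] 0.0 4
   [-27.  41. 131.  90.  70. -82.] 0.0 5
   [  6.  26. 106.   9.  43.  29.] 0.0 21
   [ 25.  54.  75. -29.  99.  63.] 0.0 21
0 30
[... 397 characters left out ...]
 57.  69. -12. 109.  78.] 0.0 50
-15 60 180 start [-21.  66. 129. 174.  85. -92.]
   [-21.  41. 131. 174.  63. -89.] 0.0 4
   [-27.  41. 131.  90.  70. -82.] 0.0 7
   [  6.  26. 106.   9.  43.  29.] 0.0 21
   [ 25.  54.  75. -29.  99.  63.] 0.0 21
-30 30 180 start [ -9.  64. 124. 200.  78. -87.]
   [ -9.  41. 127. 203.  58. -95.] 0.0 3
   [-15.  35. 139. 127.  58. -82.] 0.1333 8
   [  8.  26. 107.   4.  40.  64.] 0.0 50
   [ 16.  57.  69. -12. 109.  78.] 0.0 50
-30 0 180 start [ -9.  64. 124. 200.  78. -87.]
   [ -9.  41. 127. 203.  58. -95.] 0.0 3
   [ 22.  42. 139. 205.  70. -90.] 0.0449 3
   [  10.   26.  125.  261.    1. -162.] 0.3518 50
   [  10.   34.  125.  261.    1. -160.] 1.1813 50
```

```bash
python3 -m creep '[{"wx":0,"wy":0,"wz":0,"tx":0,"ty":0,"tz":0,"gripper":0.055},{"wx":0,"wy":0,"wz":0,"tx":0,"ty":0,"tz":0.003,"gripper":0.055},{"wx":0,"wy":0,"wz":0,"tx":0,"ty":0,"tz":0.005,"gripper":0.055},{"wx":0,"wy":0,"wz":0,"tx":0,"ty":0,"tz":0.005,"gripper":0.055}]'
```

```text
time_s: 7.38
ee_pos: [0.6115, -0.0846, 0.0868]
eef_rot: [[1.0, -0.007, 0.0], [-0.007, -1.0, -0.0], [0.0, 0.0, -1.0]]
wrist_force: [-0.9, -0.1, -2.8]
finger_gap: 0.067
grip_force: 34.9
```

```bash
python3 -m creep '[{"wx":0,"wy":0,"wz":0,"tx":0,"ty":0,"tz":0.001,"gripper":0.055},{"wx":0,"wy":0,"wz":0,"tx":0,"ty":0,"tz":0.002,"gripper":0.055},{"wx":0,"wy":0,"wz":0,"tx":0,"ty":0,"tz":0.002,"gripper":0.055}]'
```

```text
time_s: 7.75
ee_pos: [0.6115, -0.0846, 0.0845]
eef_rot: [[1.0, -0.007, 0.0], [-0.007, -1.0, -0.0], [0.0, 0.0, -1.0]]
wrist_force: [0.5, 0.7, -3.4]
finger_gap: 0.0675
grip_force: 34.9
```

```bash
python3 -m creep '[{"wx":0,"wy":0,"wz":0,"tx":0,"ty":0,"tz":0.001,"gripper":0.055},{"wx":0,"wy":0,"wz":0,"tx":0,"ty":0,"tz":0.0015,"gripper":0.055},{"wx":0,"wy":0,"wz":0,"tx":0,"ty":0,"tz":0.0015,"gripper":0.055}]'
```

```text
time_s: 8.12
ee_pos: [0.612, -0.0846, 0.0844]
eef_rot: [[1.0, -0.007, 0.001], [-0.007, -1.0, -0.0], [0.001, 0.0, -1.0]]
wrist_force: [-1.1, 1.5, 4.9]
finger_gap: 0.0669
grip_force: 34.8
```

```bash
python3 -m creep '[{"wx":0,"wy":0,"wz":0,"tx":0,"ty":0,"tz":-0.001,"gripper":0.087},{"wx":0,"wy":0,"wz":0,"tx":0,"ty":0,"tz":-0.001,"gripper":0.087},{"wx":0,"wy":0,"wz":0,"tx":0,"ty":0,"tz":-0.001,"gripper":0.087},{"wx":0,"wy":0,"wz":0,"tx":0,"ty":0,"tz":-0.001,"gripper":0.087},{"wx":0,"wy":0,"wz":0,"tx":0,"ty":0,"tz":-0.03,"gripper":0.087},{"wx":0,"wy":0,"wz":0,"tx":0,"ty":0,"tz":-0.07,"gripper":0.087},{"wx":0,"wy":0,"wz":0,"tx":0,"ty":0,"tz":-0.12,"gripper":0.087},{"wx":0,"wy":0,"wz":0,"tx":0,"ty":0,"tz":-0.16,"gripper":0.087},{"wx":0,"wy":0,"wz":0,"tx":0,"ty":0,"tz":-0.16,"gripper":0.087}]'
python3 - <<'E'
from h import *; from kin import *
s=log();
for n in('scene','wrist'): save(cam(n),n+'4.png')
im=np.hstack([cv2.imread('pics/scene4.png')[120:320,200:500],cv2.resize(cv2.imread('pics/wrist4.png'),(320,200))]);cv2.imwrite('pics/c4.png',im)
c=cam('wrist');print(proj(c,[.612,-.0846,.116]))
# route: now -> psi90 down -> pitch up -> yaw to 15 standoff -> grasp
def run(W,q):
    for nm,p,ps,ph in W:
        R=pose(ps,ph,180); n,e=ik(np.array(p),R,q); d=np.abs(n-q).max(); q=n
        print(nm,np.round(p,3),ps,ph,np.round(q),round(e,4),round(d))
R=pose(15,20,180); g=np.array([.612,-.0846,.062])
W=[('yaw',[.56,-.0846,.26],a,90) for a in(0,30,60,90)]+[('pit',[.5,-.08,.27],90,a) for a in(80,70,60,50,40,30,20)]
W+=[('yawb',[.49,-.1,.26],a,20) for a in(75,60,45,30,15)]
W+=[('st',g+(.013-d)*R[:,2],15,20) for d in(.12,.08,.04,0)]
run(W,s['q'])
print('direct');W=[('d',[.5,-.1,.26],15,a) for a in(90,80,70,60,50,40,30,20)];run(W,s['q'])
E
```

```text
time_s: 9.25
ee_pos: [0.6139, -0.0853, 0.2472]
eef_rot: [[1.0, -0.007, 0.009], [-0.007, -1.0, -0.003], [0.009, 0.003, -1.0]]
wrist_force: [-0.2, 0.1, -1.1]
finger_gap: 0.0869
grip_force: 0.0
time_s 9.25
q [-1.8228e+01  2.8127e+01  8.1689e+01  1.0000e-03  6.9671e+01  7.2183e+01]
ee_pos [ 0.614 -0.085  0.247]
wrist_force [-0.197  0.098 -1.134]
finger_gap 0.087
grip_force 0.0
[[ 1.    -0.007  0.009]
 [-0.007 -1.    -0.003]
 [ 0.009  0.003 -1.   ]]
[319.08442645 193.78418631]
yaw [ 0.56  -0.085  0.26 ] 0 90 [-20.  23.  88.  -0.  69.  70.] 0.0 6
yaw [ 0.56  -0.085  0.26 ] 30 90 [-20.  23.  88.   0.  69.  40.] 0.0 30
yaw [ 0.56  -0.085  0.26 ] 60 90 [-20.  23.  88.   0.  69.  10.] 0.0 30
yaw [ 0.56  -0.085  0.26 ] 90 90 [-20.  23.  88.   0.  69. -20.] 0.0 30
pit [ 0.5  -0.08  0.27] 90 80 [-27.  19.  94.   9.  72. -31.] 0.0 11
pit [ 0.5  -0.08  0.27] 90 70 [-32.  21.  93.  17.  77. -38.] 0.0 8
pit [ 0.5  -0.08  0.27] 90 60 [-37.  24.  92.  24.  83. -44.] 0.0 7
pit [ 0.5  -0.08  0.27] 90 50 [-40.  28.  91.  29.  89. -48.] 0.0 6
pit [ 0.5  -0.08  0.27] 90 40 [-43.  32.  91.  34.  95. -52.] 0.
[... 636 characters left out ...]
.] 0.0 7
st [ 0.587 -0.091  0.071] 15 20 [ -46.   64.  128.  122.   76. -101.] 0.0 6
st [ 0.624 -0.081  0.058] 15 20 [-41.  64. 124. 126.  74. -96.] 0.0 5
direct
d [ 0.5  -0.1   0.26] 15 90 [-24.  19.  96.  -0.  66.  51.] 0.0 21
d [ 0.5  -0.1   0.26] 15 80 [-28.  15. 102.   8.  56.  43.] 0.0 10
d [ 0.5  -0.1   0.26] 15 70 [-33.  13. 109.  20.  47.  29.] 0.0 13
d [ 0.5  -0.1   0.26] 15 60 [-39.  11. 115.  38.  41.  10.] 0.0 20
d [ 0.5  -0.1   0.26] 15 50 [-45.  12. 122.  60.  40. -15.] 0.0 25
d [ 0.5  -0.1   0.26] 15 40 [-51.  16. 128.  80.  45. -41.] 0.0 25
d [ 0.5  -0.1   0.26] 15 30 [-57.  22. 134.  94.  55. -63.] 0.0 22
d [ 0.5  -0.1   0.26] 15 20 [-61.  33. 139. 101.  68. -81.] 0.0026 18
```

View pics/c4.png

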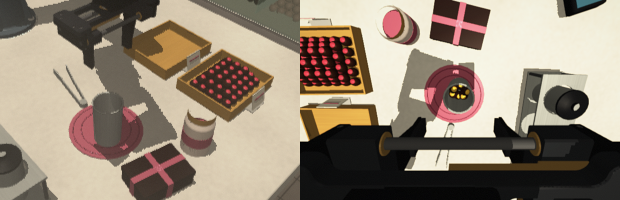

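The scene crop shows the pot standing upright on the mat. The wrist crop shows the truffles inside it, at about (460,95), with the other objects untouched.

```bash
cat >> kin.py <<'E'
def delta(s,p,Rt):
    R=np.array(s['eef_rot']); return np.round(Ro.from_matrix(R.T@Rt).as_rotvec(),3),np.round(R.T@(np.array(p)-s['ee_pos']),4)
def geo(s,p,Rt,n=8,q=None):
    R=np.array(s['eef_rot']); w=Ro.from_matrix(R.T@Rt).as_rotvec(); q=np.array(s['q']) if q is None else q; mx=0;e=0
    for a in np.linspace(0,1,n+1)[1:]:
        nq,ee=ik((1-a)*np.array(s['ee_pos'])+a*np.array(p),R@Ro.from_rotvec(a*w).as_matrix(),q); mx=max(mx,np.abs(nq-q).max());e=max(e,ee);q=nq
    print('end',np.round(q),'maxstep',round(mx),'err',round(e,4)); return q
E
python3 - <<'E'
from h import *; from kin import *
s=bot.state(); R=pose(15,20,180); p=[.51,-.1,.25]
print(delta(s,p,R)); geo(s,p,R,10)
E
```

```text
(array([ 0.163,  1.216, -0.235]), array([-0.1004,  0.0164, -0.0079]))
end [-59.  35. 138. 103.  68. -83.] maxstep 25 err 0.0
```

```bash
python3 -m creep '[{"wx":0,"wy":0,"wz":0,"tx":-0.05,"ty":0.008,"tz":-0.01,"gripper":0.087},{"wx":0.163,"wy":1.216,"wz":-0.235,"tx":-0.1,"ty":0.016,"tz":-0.008,"gripper":0.087},{"wx":0.163,"wy":1.216,"wz":-0.235,"tx":-0.1,"ty":0.016,"tz":-0.008,"gripper":0.087},{"wx":0.163,"wy":1.216,"wz":-0.235,"tx":-0.1,"ty":0.016,"tz":-0.008,"gripper":0.087},{"wx":0.163,"wy":1.216,"wz":-0.235,"tx":-0.1,"ty":0.016,"tz":-0.008,"gripper":0.087},{"wx":0.163,"wy":1.216,"wz":-0.235,"tx":-0.1,"ty":0.016,"tz":-0.008,"gripper":0.087},{"wx":0.163,"wy":1.216,"wz":-0.235,"tx":-0.1,"ty":0.016,"tz":-0.008,"gripper":0.087},{"wx":0.163,"wy":1.216,"wz":-0.235,"tx":-0.1,"ty":0.016,"tz":-0.008,"gripper":0.087},{"wx":0.163,"wy":1.216,"wz":-0.235,"tx":-0.1,"ty":0.016,"tz":-0.008,"gripper":0.087},{"wx":0.163,"wy":1.216,"wz":-0.235,"tx":-0.1,"ty":0.016,"tz":-0.008,"gripper":0.087},{"wx":0.163,"wy":1.216,"wz":-0.235,"tx":-0.1,"ty":0.016,"tz":-0.008,"gripper":0.087},{"wx":0.163,"wy":1.216,"wz":-0.235,"tx":-0.1,"ty":0.016,"tz":-0.008,"gripper":0.087},{"wx":0.163,"wy":1.216,"wz":-0.235,"tx":-0.1,"ty":0.016,"tz":-0.008,"gripper":0.087},{"wx":0.163,"wy":1.216,"wz":-0.235,"tx":-0.1,"ty":0.016,"tz":-0.008,"gripper":0.087},{"wx":0.163,"wy":1.216,"wz":-0.235,"tx":-0.1,"ty":0.016,"tz":-0.008,"gripper":0.087},{"wx":0.163,"wy":1.216,"wz":-0.235,"tx":-0.1,"ty":0.016,"tz":-0.008,"gripper":0.087}]'
python3 - <<'E'
from h import *; from kin import *
s=log(); R=pose(15,20,180); g=np.array([.612,-.0846,.062])
for d in(.09,.05,0): p=g+(.013-d)*R[:,2]; print(d,delta(s,p,R))
geo(s,g+(.013-.09)*R[:,2],R)
E
```

```text
time_s: 11.4
ee_pos: [0.5115, -0.0995, 0.2517]
eef_rot: [[0.328, 0.259, 0.909], [0.091, -0.966, 0.243], [0.94, 0.003, -0.34]]
wrist_force: [-0.2, 0.4, -0.4]
finger_gap: 0.0869
grip_force: 0.0
time_s 11.4
q [-58.974  34.547 138.242 103.418  68.287 -82.75 ]
ee_pos [ 0.512 -0.1    0.252]
wrist_force [-0.151  0.416 -0.366]
finger_gap 0.087
grip_force 0.0
[[ 0.328  0.259  0.909]
 [ 0.091 -0.966  0.243]
 [ 0.94   0.003 -0.34 ]]
0.09 (array([ 0.001, -0.002,  0.003]), array([-0.144 ,  0.011 ,  0.0824]))
0.05 (array([ 0.001, -0.002,  0.003]), array([-0.1441,  0.011 ,  0.1224]))
0 (array([ 0.001, -0.002,  0.003]), array([-0.1442,  0.011 ,  0.1724]))
end [ -54.   64.  134.  116.   77. -107.] maxstep 5 err 0.0
```

```bash
python3 -m creep '[{"wx":0,"wy":0,"wz":0,"tx":-0.04,"ty":0.003,"tz":0.02,"gripper":0.087},{"wx":0,"wy":0,"wz":0,"tx":-0.085,"ty":0.006,"tz":0.045,"gripper":0.087},{"wx":0,"wy":0,"wz":0,"tx":-0.12,"ty":0.009,"tz":0.07,"gripper":0.087},{"wx":0,"wy":0,"wz":0,"tx":-0.144,"ty":0.011,"tz":0.082,"gripper":0.087},{"wx":0,"wy":0,"wz":0,"tx":-0.144,"ty":0.011,"tz":0.082,"gripper":0.087},{"wx":0,"wy":0,"wz":0,"tx":-0.144,"ty":0.011,"tz":0.105,"gripper":0.087},{"wx":0,"wy":0,"wz":0,"tx":-0.144,"ty":0.011,"tz":0.125,"gripper":0.087},{"wx":0,"wy":0,"wz":0,"tx":-0.144,"ty":0.011,"tz":0.125,"gripper":0.087}]'
python3 - <<'E'
from h import *; from kin import *
s=log(); R=pose(15,20,180); g=np.array([.612,-.0846,.062])
print(delta(s,g+.013*R[:,2],R))
a=cam('side')[0][120:320,230:530];b=cam('scene')[0][120:320,200:500]
cv2.imwrite('pics/c5.png',cv2.resize(np.vstack([a,b]),None,fx=1.5,fy=1.5)[:,:,::-1])
E
```

```text
time_s: 12.4
ee_pos: [0.5811, -0.0922, 0.075]
eef_rot: [[0.326, 0.261, 0.909], [0.092, -0.965, 0.244], [0.941, 0.004, -0.338]]
wrist_force: [-0.1, 1.5, 0.6]
finger_gap: 0.087
grip_force: 0.0
time_s 12.4
q [ -47.482   63.749  129.267  120.889   76.592 -102.103]
ee_pos [ 0.581 -0.092  0.075]
wrist_force [-0.061  1.501  0.6  ]
finger_gap 0.087
grip_force 0.0
[[ 0.326  0.261  0.909]
 [ 0.092 -0.965  0.244]
 [ 0.941  0.004 -0.338]]
(array([-0.   , -0.004,  0.005]), array([-0.0015,  0.0007,  0.0473]))
```

View pics/c5.png

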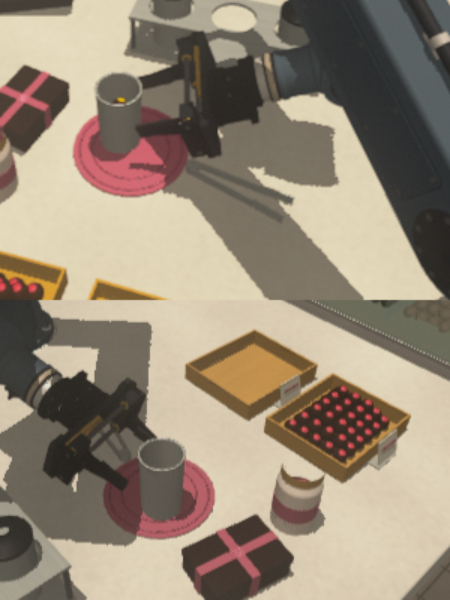

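The open fingers straddle the pot's body low down, from the robot's side, with the tongs clear below and the pot still upright.

```bash
python3 -m creep '[{"wx":0,"wy":0,"wz":0,"tx":-0.001,"ty":0.001,"tz":0.02,"gripper":0.087},{"wx":0,"wy":0,"wz":0,"tx":-0.001,"ty":0.001,"tz":0.038,"gripper":0.087},{"wx":0,"wy":0,"wz":0,"tx":-0.001,"ty":0.001,"tz":0.047,"gripper":0.087},{"wx":0,"wy":0,"wz":0,"tx":-0.001,"ty":0.001,"tz":0.047,"gripper":0.087}]';python3 -m creep '[{"wx":0,"wy":0,"wz":0,"tx":0,"ty":0,"tz":0,"gripper":0.055},{"wx":0,"wy":0,"wz":0,"tx":0,"ty":0,"tz":0,"gripper":0.055},{"wx":0,"wy":0,"wz":0,"tx":0,"ty":0,"tz":0,"gripper":0.055},{"wx":0,"wy":0,"wz":0,"tx":0,"ty":0,"tz":0,"gripper":0.055},{"wx":0,"wy":0,"wz":0,"tx":0,"ty":0,"tz":0,"gripper":0.055},{"wx":0,"wy":0,"wz":0,"tx":0,"ty":0,"tz":0,"gripper":0.055}]' 45
python3 - <<'E'
from h import *; from kin import *
s=log(); R=np.array(s['eef_rot'])
print('grasp pt',s['ee_pos']-.019*R[:,2])
json.dump([list(s['ee_pos']),R.tolist()],open('grasp.json','w'))
# waypoints: pot axis point g = ee - .013 z
g=s['ee_pos']-.013*R[:,2]; print('g',g)
R1=pose(90,20,180)
A=np.array([*g[:2],.22]); B=np.array([.479,.165,.22])
print('lift',delta(s,A+.013*R[:,2],R)); 
s1=dict(s); s1['ee_pos']=A+.013*R[:,2]; q=geo(s,s1['ee_pos'],R); s1['q']=q
print('transit',delta(s1,B+.013*R1[:,2],R1)); q=geo(s1,B+.013*R1[:,2],R1,12)
E
```

```text
time_s: 13.0
ee_pos: [0.6229, -0.0826, 0.0566]
eef_rot: [[0.328, 0.259, 0.909], [0.089, -0.966, 0.243], [0.94, 0.002, -0.34]]
wrist_force: [-0.3, 0.2, 1.3]
finger_gap: 0.0869
grip_force: 0.0
time_s: 13.75
ee_pos: [0.6229, -0.082, 0.0565]
eef_rot: [[0.328, 0.26, 0.908], [0.089, -0.966, 0.244], [0.94, 0.001, -0.34]]
wrist_force: [-2.6, 2.6, 4.0]
finger_gap: 0.0645
grip_force: 44.8
time_s 13.75
q [-41.386  63.847 123.797 125.598  74.475 -96.655]
ee_pos [ 0.623 -0.082  0.057]
wrist_force [-2.633  2.61   3.953]
finger_gap 0.064
grip_force 44.791
[[ 0.328  0.26   0.908]
 [ 0.089 -0.966  0.244]
 [ 0.94   0.001 -0.34 ]]
grasp pt [ 0.60563589 -0.0866019   0.06296499]
g [ 0.61108571 -0.0851389   0.06092563]
lift (array([0., 0., 0.]), array([ 1.496e-01,  1.000e-04, -5.410e-02]))
end [-41.  40. 126. 118.  63. -76.] maxstep 3 err 0.0
transit (array([ 1.23e+00, -1.00e-03, -4.45e-01]), array([-0.0242, -0.2877, -0.0675]))
end [-26.  41. 110.  58.  84. -64.] maxstep 8 err 0.0
```

```bash
python3 -m creep '[{"wx":0,"wy":0,"wz":0,"tx":0.01,"ty":0,"tz":-0.004,"gripper":0.055},{"wx":0,"wy":0,"wz":0,"tx":0.03,"ty":0,"tz":-0.011,"gripper":0.055},{"wx":0,"wy":0,"wz":0,"tx":0.06,"ty":0,"tz":-0.022,"gripper":0.055},{"wx":0,"wy":0,"wz":0,"tx":0.09,"ty":0,"tz":-0.033,"gripper":0.055},{"wx":0,"wy":0,"wz":0,"tx":0.12,"ty":0,"tz":-0.043,"gripper":0.055},{"wx":0,"wy":0,"wz":0,"tx":0.14,"ty":0,"tz":-0.051,"gripper":0.055},{"wx":0,"wy":0,"wz":0,"tx":0.15,"ty":0,"tz":-0.054,"gripper":0.055},{"wx":0,"wy":0,"wz":0,"tx":0.15,"ty":0,"tz":-0.054,"gripper":0.055}]'
python3 - <<'E'
from h import *; from kin import *
s=log(); R1=pose(90,20,180);B=np.array([.479,.165,.22])
print('transit',delta(s,B+.013*R1[:,2],R1))
E
```

```text
time_s: 14.75
ee_pos: [0.6235, -0.0831, 0.216]
eef_rot: [[0.328, 0.257, 0.909], [0.091, -0.966, 0.241], [0.94, 0.003, -0.341]]
wrist_force: [0.7, -1.1, -3.4]
finger_gap: 0.0649
grip_force: 44.9
time_s 14.75
q [-41.363  39.505 125.794 118.228  62.474 -76.441]
ee_pos [ 0.623 -0.083  0.216]
wrist_force [ 0.711 -1.051 -3.378]
finger_gap 0.065
grip_force 44.858
[[ 0.328  0.257  0.909]
 [ 0.091 -0.966  0.241]
 [ 0.94   0.003 -0.341]]
transit (array([ 1.233e+00,  1.000e-03, -4.450e-01]), array([-0.0243, -0.2887, -0.0685]))
```

```bash
python3 -m creep '[{"wx":0.06,"wy":0,"wz":-0.022,"tx":-0.001,"ty":-0.014,"tz":-0.003,"gripper":0.055},{"wx":0.148,"wy":0,"wz":-0.053,"tx":-0.003,"ty":-0.035,"tz":-0.008,"gripper":0.055},{"wx":0.271,"wy":0,"wz":-0.098,"tx":-0.005,"ty":-0.063,"tz":-0.015,"gripper":0.055},{"wx":0.395,"wy":0,"wz":-0.142,"tx":-0.008,"ty":-0.092,"tz":-0.022,"gripper":0.055},{"wx":0.518,"wy":0,"wz":-0.187,"tx":-0.01,"ty":-0.121,"tz":-0.029,"gripper":0.055},{"wx":0.641,"wy":0,"wz":-0.231,"tx":-0.013,"ty":-0.15,"tz":-0.036,"gripper":0.055},{"wx":0.764,"wy":0,"wz":-0.276,"tx":-0.015,"ty":-0.179,"tz":-0.042,"gripper":0.055},{"wx":0.888,"wy":0,"wz":-0.32,"tx":-0.017,"ty":-0.208,"tz":-0.049,"gripper":0.055},{"wx":1.011,"wy":0,"wz":-0.365,"tx":-0.02,"ty":-0.237,"tz":-0.056,"gripper":0.055},{"wx":1.122,"wy":0,"wz":-0.405,"tx":-0.022,"ty":-0.263,"tz":-0.062,"gripper":0.055},{"wx":1.196,"wy":0,"wz":-0.432,"tx":-0.024,"ty":-0.28,"tz":-0.066,"gripper":0.055},{"wx":1.233,"wy":0,"wz":-0.445,"tx":-0.024,"ty":-0.289,"tz":-0.068,"gripper":0.055},{"wx":1.233,"wy":0,"wz":-0.445,"tx":-0.024,"ty":-0.289,"tz":-0.068,"gripper":0.055}]'
python3 - <<'E'
from h import *; from kin import *
s=log()
R0=np.array(s['eef_rot']); q=np.array(s['q'])
# pot frame: z up at grasp. lip keep at (y=.235, z) ; h: grasp pt 58mm above foot, mouth 54 beyond
H=.054; ph=np.degrees(np.arcsin(-R0[2,2])); print('phi0',ph)
for T,ly,lz in((30,.215,.15),(55,.225,.09),(70,.23,.06),(80,.235,.05),(90,.235,.046),(100,.235,.046),(110,.235,.046),(120,.235,.046),(130,.235,.046)):
    t=np.radians(T); # pot axis in y-z plane: (sin t, cos t); lip (lowest mouth point) = g + H*axis + .034*(cos t,-sin t)
    gy=ly-H*np.sin(t)-.034*np.cos(t); gz=lz-H*np.cos(t)+.034*np.sin(t)
    foot=np.array([gy,gz])-.058*np.array([np.sin(t),np.cos(t)])+.032*np.array([np.cos(t),-np.sin(t)])
    R=pose(90,ph+T,180); z=R[:,2]; p=np.array([.479,gy,gz])+.013*z
    n,e=ik(p,R,q); d=np.abs(n-q).max(); q=n
    body=[ (p-(.070)*z+sx*.0375*R[:,0])[1:].round(3).tolist() for sx in(-1,1)]
    print(T,*delta(s,p,R),np.round(n),round(e,4),round(d),'foot',foot.round(3),'body',body)
E
```

```text
time_s: 16.38
ee_pos: [0.4791, 0.1785, 0.2152]
eef_rot: [[0.0, 1.0, -0.002], [0.341, 0.002, 0.94], [0.94, -0.001, -0.341]]
wrist_force: [0.2, 0.4, -4.5]
finger_gap: 0.065
grip_force: 44.9
time_s 16.375
q [-25.81   41.175 109.546  58.139  84.472 -63.715]
ee_pos [0.479 0.178 0.215]
wrist_force [ 0.209  0.374 -4.485]
finger_gap 0.065
grip_force 44.857
[[ 0.     1.    -0.002]
 [ 0.341  0.002  0.94 ]
 [ 0.94  -0.001 -0.341]]
phi0 19.936941905354992
30 [-0.002 -0.524  0.   ] [-0.1025  0.      0.0249] [-17.  38. 111.  48.  56. -53.] 0.0 28 foot [0.157 0.054] body [[0.093, 0.14], [0.151, 0.188]]
55 [-0.002 -0.96   0.001] [-1.371e-01  1.000e-04  3.500e-02] [ -3.  35. 109.  24.  39. -23.] 0.0 31 foot [0.132 0.027] body [[0.11, 0.132], [0.183, 0.152]]
70 [-2.000e-03 -1.222e+00  1.000e-03] [-1.491e-01  1.000e-04  4.260e-02] [  7.  36. 106.   0.  37.   7.] 0.0 29 foot [0.124 0.024] body [[0.13, 0.13], [0.205, 0.131]]
80 [-2.000e-03 -1.396e+00  1.000e-03] [-1.463e-01  1.000e-04  4.800e-02] [ 13.  38. 103. -15.  42.  24.] 0.0 18 foot [0.124 0.033] body [[0.149, 0.137], [0.223, 0.124]]
90 [-2.000e-03 -1.571e+00  1.000e-03] [-1.392e-01  1.000e-04  4.850e-02] [ 19.  40. 100. -25.  50.  37.] 0.0 12 foot [0.123 0.048] body [[0.165, 0.146], [0.236, 0.121]]
100 [-0.002 -1.745  0.002] [-1.284e-01  1.000e-04  4.950e-02] [ 24.  42.  96. -32.  59.  45.] 0.0 9 foot [0.125 0.067] body [[0.184, 0.157], [0.249, 0.12]]
110 [-0.002 -1.92   0.002] [-1.179e-01  1.000e-04  5.240e-02] [ 28.  46.  91. -37.  69.  50.] 0.0 10 foot [0.13  0.086] body [[0.204, 0.164], [0.261, 0.116]]
120 [-2.000e-03 -2.094e+00  2.000e-03] [-1.081e-01  1.000e-04  5.710e-02] [ 32.  50.  87. -41.  79.  54.] 0.0 10 foot [0.139 0.104] body [[0.225, 0.168], [0.273, 0.11]]
130 [-1.000e-03 -2.269e+00  2.000e-03] [-0.0993  0.0001  0.0634] [ 35.  54.  83. -45.  88.  56.] 0.0 9 foot [0.15 0.12] body [[0.246, 0.168], [0.284, 0.103]]
```

```bash
python3 -m creep '[{"wx":0,"wy":-0.1,"wz":0,"tx":-0.02,"ty":0,"tz":0.005,"gripper":0.055},{"wx":0,"wy":-0.2,"wz":0,"tx":-0.04,"ty":0,"tz":0.01,"gripper":0.055},{"wx":0,"wy":-0.31,"wz":0,"tx":-0.06,"ty":0,"tz":0.015,"gripper":0.055},{"wx":0,"wy":-0.42,"wz":0,"tx":-0.081,"ty":0,"tz":0.02,"gripper":0.055},{"wx":0,"wy":-0.524,"wz":0,"tx":-0.102,"ty":0,"tz":0.025,"gripper":0.055},{"wx":0,"wy":-0.6,"wz":0,"tx":-0.11,"ty":0,"tz":0.027,"gripper":0.055},{"wx":0,"wy":-0.69,"wz":0,"tx":-0.118,"ty":0,"tz":0.029,"gripper":0.055},{"wx":0,"wy":-0.78,"wz":0,"tx":-0.124,"ty":0,"tz":0.031,"gripper":0.055},{"wx":0,"wy":-0.87,"wz":0,"tx":-0.13,"ty":0,"tz":0.033,"gripper":0.055},{"wx":0,"wy":-0.96,"wz":0,"tx":-0.137,"ty":0,"tz":0.035,"gripper":0.055},{"wx":0,"wy":-1.03,"wz":0,"tx":-0.139,"ty":0,"tz":0.036,"gripper":0.055},{"wx":0,"wy":-1.1,"wz":0,"tx":-0.14,"ty":0,"tz":0.038,"gripper":0.055},{"wx":0,"wy":-1.16,"wz":0,"tx":-0.141,"ty":0,"tz":0.039,"gripper":0.055},{"wx":0,"wy":-1.222,"wz":0,"tx":-0.1415,"ty":0,"tz":0.04,"gripper":0.055},{"wx":0,"wy":-1.28,"wz":0,"tx":-0.1415,"ty":0,"tz":0.042,"gripper":0.055},{"wx":0,"wy":-1.34,"wz":0,"tx":-0.1415,"ty":0,"tz":0.044,"gripper":0.055},{"wx":0,"wy":-1.396,"wz":0,"tx":-0.1415,"ty":0,"tz":0.046,"gripper":0.055},{"wx":0,"wy":-1.396,"wz":0,"tx":-0.1415,"ty":0,"tz":0.046,"gripper":0.055}]'
python3 - <<'E'
from h import *; from kin import *
s=log()
H=.054; ph=19.94
for T,ly,lz in((80,.235,.055),(90,.235,.05),(100,.235,.044),(110,.235,.043),(120,.235,.043),(130,.235,.043)):
    t=np.radians(T); gy=ly-H*np.sin(t)-.034*np.cos(t); gz=lz-H*np.cos(t)+.034*np.sin(t)
    R=pose(90,ph+T,180); p=np.array([.479,gy,gz])+.013*R[:,2]; print(T,*delta(s,p,R))
E
```

```text
time_s: 18.62
ee_pos: [0.4776, 0.1733, 0.0664]
eef_rot: [[-0.001, 1.0, -0.004], [0.985, 0.001, -0.172], [-0.172, -0.004, -0.985]]
wrist_force: [-0.2, 0.0, -2.7]
finger_gap: 0.065
grip_force: 44.9
time_s 18.625
q [ 13.144  37.281 103.176 -14.155  42.902  23.763]
ee_pos [0.478 0.173 0.066]
wrist_force [-0.211  0.031 -2.748]
finger_gap 0.065
grip_force 44.862
[[-0.001  1.    -0.004]
 [ 0.985  0.001 -0.172]
 [-0.172 -0.004 -0.985]]
80 [-0.004 -0.001  0.001] [0.0004 0.0014 0.0001]
90 [-0.004 -0.175  0.002] [ 0.0023  0.0014 -0.0058]
100 [-0.003 -0.35   0.002] [ 0.0062  0.0013 -0.0104]
110 [-0.003 -0.524  0.002] [ 0.0111  0.0013 -0.0192]
120 [-0.003 -0.699  0.003] [ 0.0174  0.0013 -0.0281]
130 [-0.003 -0.873  0.003] [ 0.0252  0.0013 -0.0357]
```

```bash
python3 -m creep '[{"wx":0,"wy":-0.06,"wz":0,"tx":0.001,"ty":0,"tz":-0.002,"gripper":0.055},{"wx":0,"wy":-0.12,"wz":0,"tx":0.002,"ty":0,"tz":-0.004,"gripper":0.055},{"wx":0,"wy":-0.175,"wz":0,"tx":0.002,"ty":0,"tz":-0.006,"gripper":0.055},{"wx":0,"wy":-0.23,"wz":0,"tx":0.004,"ty":0,"tz":-0.007,"gripper":0.055},{"wx":0,"wy":-0.29,"wz":0,"tx":0.005,"ty":0,"tz":-0.009,"gripper":0.055},{"wx":0,"wy":-0.35,"wz":0,"tx":0.006,"ty":0,"tz":-0.01,"gripper":0.055},{"wx":0,"wy":-0.35,"wz":0,"tx":0.006,"ty":0,"tz":-0.01,"gripper":0.055},{"wx":0,"wy":-0.35,"wz":0,"tx":0.006,"ty":0,"tz":-0.01,"gripper":0.055},{"wx":0,"wy":-0.35,"wz":0,"tx":0.006,"ty":0,"tz":-0.01,"gripper":0.055},{"wx":0,"wy":-0.44,"wz":0,"tx":0.009,"ty":0,"tz":-0.015,"gripper":0.055},{"wx":0,"wy":-0.524,"wz":0,"tx":0.011,"ty":0,"tz":-0.019,"gripper":0.055},{"wx":0,"wy":-0.524,"wz":0,"tx":0.011,"ty":0,"tz":-0.019,"gripper":0.055},{"wx":0,"wy":-0.61,"wz":0,"tx":0.014,"ty":0,"tz":-0.024,"gripper":0.055},{"wx":0,"wy":-0.7,"wz":0,"tx":0.017,"ty":0,"tz":-0.028,"gripper":0.055},{"wx":0,"wy":-0.7,"wz":0,"tx":0.017,"ty":0,"tz":-0.028,"gripper":0.055},{"wx":0,"wy":-0.79,"wz":0,"tx":0.021,"ty":0,"tz":-0.032,"gripper":0.055},{"wx":0,"wy":-0.873,"wz":0,"tx":0.025,"ty":0,"tz":-0.036,"gripper":0.055},{"wx":0,"wy":-0.873,"wz":0,"tx":0.025,"ty":0,"tz":-0.036,"gripper":0.055},{"wx":0,"wy":-0.873,"wz":0,"tx":0.025,"ty":0,"tz":-0.036,"gripper":0.055},{"wx":0,"wy":-0.873,"wz":0,"tx":0.025,"ty":0,"tz":-0.036,"gripper":0.055}]'
python3 - <<'E'
from h import *; from kin import *
s=log(); c=cam('scene'); b=cam('side')
def yel(c,n):
    h=cv2.cvtColor(c[0],cv2.COLOR_RGB2HSV); m=((h[...,0]>22)&(h[...,0]<34)&(h[...,1]>150)&(h[...,2]>120)).astype(np.uint8)
    k,l,st,ce=cv2.connectedComponentsWithStats(m); print(n,[(np.round(ce[i]).tolist(),int(st[i,4]),ray(c,ce[i],.02).round(3)[:2].tolist()) for i in range(1,k) if st[i,4]>2])
yel(c,'scene');yel(b,'side');save(c,'s6.png');save(b,'sd6.png')
# way back: T from now to 0 reversed
E
```

```text
time_s: 21.12
ee_pos: [0.4791, 0.2033, 0.0989]
eef_rot: [[-0.0, 1.0, 0.0], [0.502, 0.0, -0.865], [-0.865, 0.0, -0.502]]
wrist_force: [-1.0, -0.1, -2.0]
finger_gap: 0.0648
grip_force: 44.8
time_s 21.125
q [ 34.758  54.315  82.882 -45.322  88.074  56.037]
ee_pos [0.479 0.203 0.099]
wrist_force [-0.974 -0.09  -1.96 ]
finger_gap 0.065
grip_force 44.832
[[-0.     1.     0.   ]
 [ 0.502  0.    -0.865]
 [-0.865  0.    -0.502]]
scene []
side []
```

```bash
python3 -m creep '[{"wx":0,"wy":0,"wz":0,"tx":-0.03,"ty":0,"tz":-0.017,"gripper":0.055},{"wx":0,"wy":0,"wz":0,"tx":-0.07,"ty":0,"tz":-0.04,"gripper":0.055},{"wx":0,"wy":0,"wz":0,"tx":-0.11,"ty":0,"tz":-0.063,"gripper":0.055},{"wx":0,"wy":0,"wz":0,"tx":-0.12,"ty":0,"tz":-0.069,"gripper":0.055}]'
python3 - <<'E'
from h import *; from kin import *
s=log(); c=cam('scene'); b=cam('side')
a=cv2.resize(c[0][110:230,300:440],None,fx=4,fy=4,interpolation=2); d=cv2.resize(b[0][280:400,240:400],None,fx=1.5,fy=1.5)
im=np.zeros((480,800,3),np.uint8); im[:480,:560]=a; im[:180,560:800]=d; cv2.imwrite('pics/c7.png',im[:,:,::-1])
R=pose(90,19.94,180); B=np.array([.479,.165,.22])
print('upright',delta(s,B+.013*R[:,2],R)); geo(s,B+.013*R[:,2],R,15)
E
```

```text
time_s: 21.72
ee_pos: [0.4797, 0.2039, 0.2395]
eef_rot: [[0.003, 1.0, 0.003], [0.504, 0.001, -0.864], [-0.864, 0.004, -0.504]]
wrist_force: [0.7, -0.3, -2.9]
finger_gap: 0.0646
grip_force: 44.8
time_s 21.725
q [ 34.795  42.673  81.224 -45.807  97.243  46.751]
ee_pos [0.48  0.204 0.24 ]
wrist_force [ 0.652 -0.344 -2.932]
finger_gap 0.065
grip_force 44.832
[[ 0.003  1.     0.003]
 [ 0.504  0.001 -0.864]
 [-0.864  0.004 -0.504]]
upright (array([5.000e-03, 2.266e+00, 2.000e-03]), array([ 0.0072, -0.0008,  0.0351]))
end [-26.  41. 110.  58.  84. -64.] maxstep 11 err 0.0
```

View pics/c7.png

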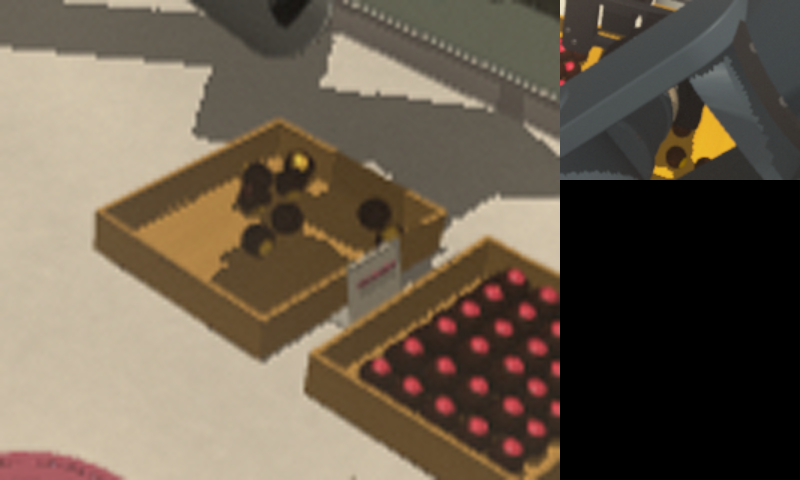

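The tray holds the truffles: about eight dark balls, clustered at (250–300, 165–240) and at (375–390, 215–235). None are visible outside it, and the side view is mostly blocked by the arm.

```bash
python3 -m creep '[{"wx":0,"wy":0.15,"wz":0,"tx":0.001,"ty":0,"tz":0.002,"gripper":0.055},{"wx":0,"wy":0.3,"wz":0,"tx":0.001,"ty":0,"tz":0.005,"gripper":0.055},{"wx":0,"wy":0.45,"wz":0,"tx":0.002,"ty":0,"tz":0.007,"gripper":0.055},{"wx":0,"wy":0.6,"wz":0,"tx":0.002,"ty":0,"tz":0.01,"gripper":0.055},{"wx":0,"wy":0.75,"wz":0,"tx":0.003,"ty":0,"tz":0.012,"gripper":0.055},{"wx":0,"wy":0.9,"wz":0,"tx":0.003,"ty":0,"tz":0.015,"gripper":0.055},{"wx":0,"wy":1.05,"wz":0,"tx":0.004,"ty":0,"tz":0.017,"gripper":0.055},{"wx":0,"wy":1.2,"wz":0,"tx":0.004,"ty":0,"tz":0.02,"gripper":0.055},{"wx":0,"wy":1.35,"wz":0,"tx":0.005,"ty":0,"tz":0.022,"gripper":0.055},{"wx":0,"wy":1.5,"wz":0,"tx":0.005,"ty":0,"tz":0.025,"gripper":0.055},{"wx":0,"wy":1.65,"wz":0,"tx":0.006,"ty":0,"tz":0.027,"gripper":0.055},{"wx":0,"wy":1.8,"wz":0,"tx":0.006,"ty":0,"tz":0.03,"gripper":0.055},{"wx":0,"wy":1.95,"wz":0,"tx":0.007,"ty":0,"tz":0.032,"gripper":0.055},{"wx":0,"wy":2.1,"wz":0,"tx":0.007,"ty":0,"tz":0.034,"gripper":0.055},{"wx":0,"wy":2.2,"wz":0,"tx":0.007,"ty":0,"tz":0.035,"gripper":0.055},{"wx":0.005,"wy":2.266,"wz":0.002,"tx":0.007,"ty":0,"tz":0.035,"gripper":0.055},{"wx":0.005,"wy":2.266,"wz":0.002,"tx":0.007,"ty":0,"tz":0.035,"gripper":0.055}]'
python3 - <<'E'
from h import *; from kin import *
s=log(); p,R=json.load(open('grasp.json')); R=np.array(R); p=np.array(p)+[0,0,.15]
print('transit',delta(s,p,R)); geo(s,p,R,10)
E
```

```text
time_s: 23.95
ee_pos: [0.4784, 0.1763, 0.2106]
eef_rot: [[0.01, 1.0, -0.003], [0.344, -0.001, 0.939], [0.939, -0.011, -0.344]]
wrist_force: [0.3, 0.1, -2.9]
finger_gap: 0.0649
grip_force: 44.8
time_s 23.95
q [-26.033  41.61  109.596  57.876  84.178 -63.602]
ee_pos [0.478 0.176 0.211]
wrist_force [ 0.342  0.139 -2.878]
finger_gap 0.065
grip_force 44.849
[[ 0.01   1.    -0.003]
 [ 0.344 -0.001  0.939]
 [ 0.939 -0.011 -0.344]]
transit (array([-1.232,  0.01 ,  0.438]), array([-0.0911,  0.1448, -0.2415]))
end [-41.  41. 126. 119.  63. -78.] maxstep 9 err 0.0
```

```bash
python3 -m creep '[{"wx":-0.06,"wy":0,"wz":0.022,"tx":-0.005,"ty":0.007,"tz":-0.012,"gripper":0.055},{"wx":-0.148,"wy":0.001,"wz":0.053,"tx":-0.011,"ty":0.017,"tz":-0.029,"gripper":0.055},{"wx":-0.271,"wy":0.002,"wz":0.096,"tx":-0.02,"ty":0.032,"tz":-0.053,"gripper":0.055},{"wx":-0.395,"wy":0.003,"wz":0.14,"tx":-0.029,"ty":0.046,"tz":-0.077,"gripper":0.055},{"wx":-0.518,"wy":0.004,"wz":0.184,"tx":-0.038,"ty":0.061,"tz":-0.101,"gripper":0.055},{"wx":-0.641,"wy":0.005,"wz":0.228,"tx":-0.047,"ty":0.075,"tz":-0.126,"gripper":0.055},{"wx":-0.764,"wy":0.006,"wz":0.272,"tx":-0.056,"ty":0.09,"tz":-0.15,"gripper":0.055},{"wx":-0.888,"wy":0.007,"wz":0.315,"tx":-0.066,"ty":0.104,"tz":-0.174,"gripper":0.055},{"wx":-1.011,"wy":0.008,"wz":0.359,"tx":-0.075,"ty":0.119,"tz":-0.198,"gripper":0.055},{"wx":-1.122,"wy":0.009,"wz":0.399,"tx":-0.083,"ty":0.132,"tz":-0.22,"gripper":0.055},{"wx":-1.196,"wy":0.01,"wz":0.425,"tx":-0.088,"ty":0.14,"tz":-0.234,"gripper":0.055},{"wx":-1.232,"wy":0.01,"wz":0.438,"tx":-0.091,"ty":0.145,"tz":-0.2415,"gripper":0.055},{"wx":-1.232,"wy":0.01,"wz":0.438,"tx":-0.091,"ty":0.145,"tz":-0.2415,"gripper":0.055},{"wx":-1.232,"wy":0.01,"wz":0.438,"tx":-0.091,"ty":0.145,"tz":-0.2415,"gripper":0.055}]'
python3 - <<'E'
from h import *; from kin import *
s=log(); p,R=json.load(open('grasp.json')); R=np.array(R); p=np.array(p)
print(delta(s,p+[0,0,.003],R)); c=cam('side'); save(c,'sd8.png')
# did the pot slip in the grip? vertical silhouettes: print tilt via edges
g=cv2.cvtColor(cam('scene')[0],cv2.COLOR_RGB2GRAY)
E
```

```text
time_s: 25.7
ee_pos: [0.6236, -0.0812, 0.2102]
eef_rot: [[0.323, 0.26, 0.91], [0.089, -0.966, 0.244], [0.942, 0.002, -0.335]]
wrist_force: [0.1, 0.2, -1.7]
finger_gap: 0.0644
grip_force: 44.8
time_s 25.7
q [-41.297  40.698 125.987 118.802  63.494 -77.779]
ee_pos [ 0.624 -0.081  0.21 ]
wrist_force [ 0.056  0.211 -1.685]
finger_gap 0.064
grip_force 44.849
[[ 0.323  0.26   0.91 ]
 [ 0.089 -0.966  0.244]
 [ 0.942  0.002 -0.335]]
(array([-0.   , -0.005,  0.002]), array([-1.423e-01,  1.000e-04,  4.960e-02]))
```

```bash
python3 -m creep '[{"wx":0,"wy":-0.005,"wz":0,"tx":-0.02,"ty":0,"tz":0.007,"gripper":0.055},{"wx":0,"wy":-0.005,"wz":0,"tx":-0.05,"ty":0,"tz":0.0175,"gripper":0.055},{"wx":0,"wy":-0.005,"wz":0,"tx":-0.08,"ty":0,"tz":0.028,"gripper":0.055},{"wx":0,"wy":-0.005,"wz":0,"tx":-0.11,"ty":0,"tz":0.0385,"gripper":0.055},{"wx":0,"wy":-0.005,"wz":0,"tx":-0.132,"ty":0,"tz":0.046,"gripper":0.055},{"wx":0,"wy":-0.005,"wz":0,"tx":-0.142,"ty":0,"tz":0.0496,"gripper":0.055},{"wx":0,"wy":-0.005,"wz":0,"tx":-0.142,"ty":0,"tz":0.0496,"gripper":0.055},{"wx":0,"wy":-0.005,"wz":0,"tx":-0.142,"ty":0,"tz":0.0496,"gripper":0.055}]';python3 -m creep '[{"wx":0,"wy":0,"wz":0,"tx":-0.001,"ty":0,"tz":0,"gripper":0.055},{"wx":0,"wy":0,"wz":0,"tx":-0.0015,"ty":0,"tz":0.0005,"gripper":0.055},{"wx":0,"wy":0,"wz":0,"tx":-0.0015,"ty":0,"tz":0.0005,"gripper":0.055}]'
python3 - <<'E'
from h import *; from kin import *
s=bot.state(); p,R=json.load(open('grasp.json'));print(delta(s,p,np.array(R)),s['ee_pos'],s['wrist_force'],s['ft_torque'])
E
```

```text
time_s: 26.8
ee_pos: [0.6235, -0.0818, 0.0605]
eef_rot: [[0.326, 0.26, 0.909], [0.091, -0.966, 0.244], [0.941, 0.003, -0.338]]
wrist_force: [0.2, 0.6, -2.8]
finger_gap: 0.0648
grip_force: 44.8
time_s: 27.18
ee_pos: [0.6234, -0.0818, 0.0583]
eef_rot: [[0.327, 0.26, 0.909], [0.091, -0.965, 0.244], [0.941, 0.003, -0.339]]
wrist_force: [-0.2, 0.1, -2.2]
finger_gap: 0.0647
grip_force: 44.8
(array([-0.   , -0.001,  0.002]), array([-0.0019,  0.0001,  0.0001])) [ 0.62342346 -0.08176875  0.05833089] [-0.2216624   0.10366912 -2.23724063] [-0.27380485  1.02296222 -0.0232735 ]
```

```bash
python3 -m creep '[{"wx":0,"wy":0,"wz":0,"tx":-0.001,"ty":0,"tz":0.0003,"gripper":0.055},{"wx":0,"wy":0,"wz":0,"tx":-0.002,"ty":0,"tz":0.0005,"gripper":0.055},{"wx":0,"wy":0,"wz":0,"tx":-0.002,"ty":0,"tz":0.0005,"gripper":0.055},{"wx":0,"wy":0,"wz":0,"tx":-0.002,"ty":0,"tz":0.0005,"gripper":0.055}]'
```

```text
time_s: 27.68
ee_pos: [0.6233, -0.0817, 0.0565]
eef_rot: [[0.326, 0.261, 0.909], [0.09, -0.965, 0.244], [0.941, 0.003, -0.338]]
wrist_force: [-0.6, 0.9, 2.0]
finger_gap: 0.0647
grip_force: 44.8
```

```bash
python3 -m creep '[{"wx":0,"wy":0,"wz":0,"tx":0,"ty":0,"tz":0,"gripper":0.075},{"wx":0,"wy":0,"wz":0,"tx":0,"ty":0,"tz":0,"gripper":0.087},{"wx":0,"wy":0,"wz":0,"tx":0,"ty":0,"tz":0,"gripper":0.087},{"wx":0,"wy":0,"wz":0,"tx":0,"ty":0,"tz":0,"gripper":0.087},{"wx":0,"wy":0,"wz":0,"tx":0,"ty":0,"tz":0,"gripper":0.087},{"wx":0,"wy":0,"wz":0,"tx":0,"ty":0,"tz":-0.02,"gripper":0.087},{"wx":0,"wy":0,"wz":0,"tx":0,"ty":0,"tz":-0.045,"gripper":0.087},{"wx":0,"wy":0,"wz":0,"tx":0,"ty":0,"tz":-0.075,"gripper":0.087},{"wx":0,"wy":0,"wz":0,"tx":0.01,"ty":0,"tz":-0.1,"gripper":0.087},{"wx":0,"wy":0,"wz":0,"tx":0.05,"ty":0,"tz":-0.115,"gripper":0.087},{"wx":0,"wy":0,"wz":0,"tx":0.09,"ty":0,"tz":-0.125,"gripper":0.087},{"wx":0,"wy":0,"wz":0,"tx":0.09,"ty":0,"tz":-0.125,"gripper":0.087}]'
python3 - <<'E'
from h import *
log()
A=cam('scene');B=cam('side');save(A,'A9.png');save(B,'B9.png')
for c,n in((A,'scene'),(B,'side')):
    # predicted outline of an upright pot vs mat occlusion: pink mask hole
    h=cv2.cvtColor(c[0],cv2.COLOR_RGB2HSV).astype(int)
    for z in(.004,.06,.116):
        u=proj(c,[.612,-.0846,z]); v=int(round(u[1])); r=c[0][v,int(u[0])-26:int(u[0])+27].astype(int)
        steel=(r.max(1)-r.min(1)<22)&(r.max(1)<150); print(n,z,np.round(u,1),''.join('#' if x else '.' for x in steel))
# truffles in tray
g=A[0].max(2); P=[proj(A,[x,y,.036]) for x,y in((.393,.174),(.393,.372),(.565,.372),(.565,.174))]
m=np.zeros(g.shape,np.uint8);cv2.fillPoly(m,[np.int32(P)],1); d=((g<75)&(m>0)).astype(np.uint8)
print('tray dark area',d.sum()); n,l,st,ce=cv2.connectedComponentsWithStats(d)
for i in range(1,n):
    if st[i,4]>5: print(ce[i].round(1),st[i],ray(A,ce[i],.0165).round(3))
x,y,w,hh=330,140,80,55
for r in A[0][y:y+hh,x:x+w].max(2): print(''.join('#' if v<50 else '+' if v<75 else '.' for v in r))
E
```

```text
time_s: 29.18
ee_pos: [0.539, -0.1038, 0.1861]
eef_rot: [[0.323, 0.261, 0.91], [0.095, -0.965, 0.243], [0.942, 0.008, -0.337]]
wrist_force: [0.0, 0.5, -0.7]
finger_gap: 0.0868
grip_force: 0.0
time_s 29.175
q [-54.853  47.177 135.944 111.182  71.418 -93.553]
ee_pos [ 0.539 -0.104  0.186]
wrist_force [ 0.024  0.548 -0.676]
finger_gap 0.087
grip_force 0.0
[[ 0.323  0.261  0.91 ]
 [ 0.095 -0.965  0.243]
 [ 0.942  0.008 -0.337]]
scene 0.004 [307.3 256.7] .............###########################.............
scene 0.06 [307.3 240.4] ............#############################............
scene 0.116 [307.4 222.6] #######.###.#############################............
side 0.004 [309.3 211.3] ..............##########################.............
side 0.06 [308.6 195.5] ..............###########################............
side 0.116 [307.9 178.5] .............#############################...........
tray dark area 218
[373.1 154. ] [369 149  10  10  42] [0.443 0.343 0.016]
[363.4 156.8] [360 151   8  12  59] [0.433 0.309 0.016]
[368.  166.5] [361 161  14  13  68] [0.476 0.281 0.016]
[393.2 163
[... 3800 characters left out ...]
....................................................
................................................................................
................................................................................
..............................................................................+.
..............................................................................+.
............................................................................+++.
..........................................................................+++++.
.........................................................................+++++++
...........................................................................+++++
```

Run:
```python
from h import *; from kin import *
s=bot.state(); B=cam('side')
h=cv2.cvtColor(B[0],cv2.COLOR_RGB2HSV); y=((h[...,0]>20)&(h[...,0]<35)&(h[...,1]>120)&(h[...,2]>90)); print('yellow in pot',y[160:220,290:330].sum(), 'elsewhere above trays',y[90:275].sum())
up=np.array(s['ee_pos'])+[0,0,.13]
print('up',delta(s,up,np.array(s['eef_rot'])))
s1=dict(s);s1['ee_pos']=up; s1['q']=geo(s,up,np.array(s['eef_rot']),5)
R=pose(90,88,180)
for p in([.45,.2,.33],): print(delta(s1,p,R)); geo(s1,p,R,12)
```

```text
yellow in pot 0 elsewhere above trays 0
up (array([0., 0., 0.]), array([ 0.1223,  0.0006, -0.0441]))
end [-55.  22. 131.  99.  63. -62.] maxstep 7 err 0.0
(array([ 0.814, -1.005, -1.111]), array([ 0.0147, -0.317 , -0.0125]))
end [10. 13. 93.  2. 74.  9.] maxstep 10 err 0.0
```

```bash
python3 -m creep '[{"wx":0,"wy":0,"wz":0,"tx":0.05,"ty":0,"tz":-0.018,"gripper":0.087},{"wx":0,"wy":0,"wz":0,"tx":0.1,"ty":0,"tz":-0.036,"gripper":0.087},{"wx":0,"wy":0,"wz":0,"tx":0.122,"ty":0,"tz":-0.044,"gripper":0.087},{"wx":0,"wy":0,"wz":0,"tx":0.122,"ty":0,"tz":-0.044,"gripper":0.087}]' >/dev/null; python3 -m creep '[{"wx":0.081,"wy":-0.1,"wz":-0.111,"tx":0.001,"ty":-0.032,"tz":-0.001,"gripper":0.087},{"wx":0.163,"wy":-0.2,"wz":-0.222,"tx":0.003,"ty":-0.063,"tz":-0.002,"gripper":0.087},{"wx":0.244,"wy":-0.301,"wz":-0.333,"tx":0.004,"ty":-0.095,"tz":-0.004,"gripper":0.087},{"wx":0.326,"wy":-0.402,"wz":-0.444,"tx":0.006,"ty":-0.127,"tz":-0.005,"gripper":0.087},{"wx":0.407,"wy":-0.502,"wz":-0.555,"tx":0.007,"ty":-0.158,"tz":-0.006,"gripper":0.087},{"wx":0.488,"wy":-0.603,"wz":-0.667,"tx":0.009,"ty":-0.19,"tz":-0.007,"gripper":0.087},{"wx":0.57,"wy":-0.703,"wz":-0.778,"tx":0.01,"ty":-0.222,"tz":-0.009,"gripper":0.087},{"wx":0.651,"wy":-0.804,"wz":-0.889,"tx":0.012,"ty":-0.254,"tz":-0.01,"gripper":0.087},{"wx":0.733,"wy":-0.904,"wz":-1.0,"tx":0.013,"ty":-0.285,"tz":-0.011,"gripper":0.087},{"wx":0.814,"wy":-1.005,"wz":-1.111,"tx":0.015,"ty":-0.317,"tz":-0.012,"gripper":0.087},{"wx":0.814,"wy":-1.005,"wz":-1.111,"tx":0.015,"ty":-0.317,"tz":-0.012,"gripper":0.087},{"wx":0.814,"wy":-1.005,"wz":-1.111,"tx":0.015,"ty":-0.317,"tz":-0.012,"gripper":0.087},{"wx":0.814,"wy":-1.005,"wz":-1.111,"tx":0.015,"ty":-0.317,"tz":-0.012,"gripper":0.087}]'
python3 - <<'E'
from h import *
c=cam('wrist'); im=c[0]; save(c,'w10.png')
P=np.int32([proj(c,[x,y,.036]) for x,y in((.397,.178),(.397,.368),(.561,.368),(.561,.178))]);print(P.tolist())
g=im.max(2); m=np.zeros(g.shape,np.uint8);cv2.fillPoly(m,[P],1); d=((g<90)&(m>0)).astype(np.uint8)
h=cv2.cvtColor(im,cv2.COLOR_RGB2HSV)
x0,y0=np.maximum(P.min(0),0);x1,y1=P.max(0)
for r in range(y0,min(y1,399),5): print(''.join('#' if im[r,q].max()<90 else 'y' if (22<h[r,q,0]<34 and h[r,q,1]>140) else '.' for q in range(x0,min(x1,639),3)))
E
```

```text
time_s: 31.45
ee_pos: [0.45, 0.1993, 0.3288]
eef_rot: [[0.002, 1.0, -0.003], [0.999, -0.002, 0.036], [0.036, -0.003, -0.999]]
wrist_force: [0.2, 0.0, 0.0]
finger_gap: 0.0866
grip_force: 0.0
[[288, 186], [284, 61], [394, 61], [386, 185]]
.#.....###..########################.
..yyyy#####.yyyyyy.yy.y..##........#.
..yyyy##yy..yyyyyy.yy.y.####.......#.
..yyyy....#.yyyyyyyyy.y.####.......#.
..yyyyyy.####.yyyyyyy...###...####.#.
..yyy..y.####.y...............#.yy##.
y.y.#########.................##...#.
....#####............................
.....###.##.......................#..
......y.####.yy.###...............#..
....y...####...#####..............#..
.#.......##....####...............#..
.#................................#..
.#...............##...............#..
.#.............#####.............##..
.#.............#####.............##..
.#...............##..............##..
.#...............................#...
.#...............................#...
.#...............................#...
.#...........y..yyyyyyyyyyyyyyyy.#...
.#y...........yy.yyyyyyyyyyyyyyy.#...
.#y...........yyyyyyyyyyyyyyyyyy.....
.#y........yy.yyyyyyyyyyyyyyyyyy.....
.#########......................#....
```

```bash
python3 -c "
from cell import bot
print(bot.finish_job())"
```

```text
the job is handed in; nothing more can be done
None
```

I handed the job in at about 31 s: the final wrist image shows all eight truffles in the brass tray, and the empty pot stands upright on the pink mat, released.

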